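Dial the wheel lock of an instrument case and open its latch

TASK

Roll the three thumbwheels of the case's lock, one at a time and without touching the neighbouring wheels, until the code 3-5-2 (left, middle, right as seen from the robot's side, counted in pips) stands squarely on top between the index marks; press gently, never with more than about 18 N on a wheel. Only once the whole code is set, slide the latch fully to the left to open it, and leave the code as set and the things around the case alone.

Things in the scene. Friction and masses are not known exactly. Their poses are not given: they have to be found in the camera images.
- case: Aluminium instrument transit case lying flat on the bench, fixed, 260 (x) x 360 (y) x 96 mm high, with a grey lock plate on its top whose upper face is 100 mm above the bench. Origin: centre of the underside, on the bench. Its x axis points away from the robot's side, its y axis to the left, z up; it is turned up to 0.35 rad.
- left_mark (a point): Nominal top of the left thumbwheel's rim, 116 mm above the bench, between two small white index marks. Left is seen from the robot's side (case's +y). All wheels: black rubber-rimmed disc, 60 mm diameter, 26 mm wide, level axle along the case's y, rim about 16 mm out of the plate, 65 mm apart. Axes as the case.
- middle_mark (a point): Nominal top of the middle thumbwheel's rim, 116 mm above the bench, between two small white index marks. All wheels: each axle sits in its own worn seat, so the true rim top lies up to 4 mm above or below the given point: find it by touch. The axle is sprung: it gives downward by up to 4 mm, about 2 N per mm after the first 1.4 N, then stops hard.
- right_mark (a point): Nominal top of the right thumbwheel's rim, 116 mm above the bench, between two small white index marks. All wheels: a fingertip pressed on the rim with about 4 to 8 N and moved along the case's x rolls the wheel by friction, about 30 mm of travel per radian, perhaps with some slip; pressed with less than about 2 N it only slides.
- left_wheel (a joint): Angle of the left thumbwheel, rad; grows as the rim's top moves toward the case's +x. The numbers are groups of 1 to 6 white pips round the rim; number k is on top at (k - 1) x 1.0472 rad, so this wheel shows 3 at 2.094. No clicks: friction holds it where it is left. Stops at -0.4 and 5.636 rad.
- middle_wheel (a joint): Angle of the middle thumbwheel, rad; grows as the rim's top moves toward the case's +x. The numbers are groups of 1 to 6 white pips round the rim; number k is on top at (k - 1) x 1.0472 rad, so this wheel shows 5 at 4.189. No clicks: friction holds it where it is left. Stops at -0.4 and 5.636 rad.
- right_wheel (a joint): Angle of the right thumbwheel, rad; grows as the rim's top moves toward the case's +x. The numbers are groups of 1 to 6 white pips round the rim; number k is on top at (k - 1) x 1.0472 rad, so this wheel shows 2 at 1.047. No clicks: friction holds it where it is left. Stops at -0.4 and 5.636 rad.
- latch (a joint): Travel of the steel slide latch, m: 0 locked (right end), 0.040 fully open (left end, against its stop), sliding along the case's +y. Friction 3 N, it stays where it is left.
- latch_grip (a point): Middle of the latch's upright steel fin, 18 mm above the plate; it moves with the latch. The fin is 30 mm (x) x 14 mm (y) and rises to 30 mm above the plate; its foot below is 34 mm (y) and 6 mm high. It stands 80 mm beyond the wheels' row (case's +x), 20 mm right of the middle wheel when locked.
- screwdriver: Bystander: black-handled screwdriver on the bench beside the case. Leave alone.
- carton: Bystander: cardboard carton, 90 x 70 x 55 mm. Leave alone.
- spool: Bystander: grey wire spool standing on end, 56 mm across, 42 mm high. Leave alone.
- board: Bystander: green circuit board with components, 100 x 75 x 18 mm. Leave alone.

How it is judged (in metres and radians):
On the way, in this order (a step that is already met when the one before it is completed fails the run):
1. the code 3-5-2 stands on top while the latch is still locked (value of joint left_wheel between 1.9344 and 2.2544 rad and value of joint middle_wheel between 4.0288 and 4.3488 rad and value of joint right_wheel between 0.8872 and 1.2072 rad and value of joint latch below 0.004 m), for 0.2 s.
2. the latch is slid fully open (value of joint latch above 0.036 m), for 0.2 s.
At the end, for the whole second after the job is handed in: The wheels show 3, 5, 2 from left to right, each within 0.16 rad (9 degrees) of square and at rest, and the latch is open to within 4 mm of its stop (value of joint left_wheel between 1.9344 and 2.2544 rad and value of joint middle_wheel between 4.0288 and 4.3488 rad and value of joint right_wheel between 0.8872 and 1.2072 rad and value of joint latch above 0.036 m and velocity of joint left_wheel between -0.05 and 0.05 rad/s and velocity of joint middle_wheel between -0.05 and 0.05 rad/s and velocity of joint right_wheel between -0.05 and 0.05 rad/s); the robot touches nothing.
It fails at once if a wheel is loaded with more than 18 N (contact force between anything else and left_wheel above 18 N or contact force between anything else and middle_wheel above 18 N or contact force between anything else and right_wheel above 18 N).
It fails at once if two wheels are touched at the same time ((contact force between anything else and left_wheel above 0.5 N and contact force between anything else and middle_wheel above 0.5 N) or (contact force between anything else and middle_wheel above 0.5 N and contact force between anything else and right_wheel above 0.5 N) or (contact force between anything else and left_wheel above 0.5 N and contact force between anything else and right_wheel above 0.5 N)).
It fails at once if the latch is moved while the code is not set (value of joint latch above 0.006 m and (value of joint left_wheel below 1.8944 rad or value of joint left_wheel above 2.2944 rad or value of joint middle_wheel below 3.9888 rad or value of joint middle_wheel above 4.3888 rad or value of joint right_wheel below 0.8472 rad or value of joint right_wheel above 1.2472 rad)).
It fails at once if a bystander is moved by more than 20 mm (distance of any of screwdriver, carton, spool, board from where it was at the start of the episode above 0.02 m).
It also fails if it takes over 72 s, if anything falls off the work surface, if the arm or the gripper's body presses on something with over 40 N, if the wrist force passes 120 N, or if a joint passes its speed limit or range.

ROBOT

A 6-joint arm with a two-finger parallel gripper is mounted at the origin on the work surface. World frame = base frame: x ahead of the robot, y to its left, z up, the work surface at z = 0. Lengths are in mm, angles in degrees, forces in N, time in s.
With the tool pointing down it reaches from about 300 to 850 mm from the base axis. Payload 4.2 kg.
Tool frame: the origin (TCP) lies on the centre line of the jaws, within the pads' length; the fingertips stand 14 mm ahead of it and the grasp point (between the pads) lies 5 mm behind it; x points along the fingers, y is the direction in which the jaws open and shut, and the axes are right-handed (so a half turn about x gives the same grasp; the last joint's range is limited). The gripper opens to 91 mm and grips with 3 to 60 N. Pads are 32 mm wide; open, the fingers measure 118 mm over their backs; the gripper's body (76 mm by 178 mm) begins 60 mm behind the grasp point.
Start: joints at [-72.766, 18.312, 89.639, -0, 72.044, -1.146], TCP at [181.316, -545.683, 188.176] pointing down, gripper open.
Joint ranges: [-177.97, 177.97], [-48.28, 115.42], [12.27, 149.76], [-77.06, 257.06], [2.81, 150.46], [-146.56, 146.56]. Speed limits (degrees/s): [147.25, 147.25, 180, 180, 180, 180].

INTERFACE

Orientations are given as [roll, pitch, yaw] about the fixed x, y, z axes, in that order (R = Rz(yaw) Ry(pitch) Rx(roll)).
In Python, from workcell import readout, optics, env gives the robot as it stands.
- The arm moves only by the shell command python3 -m creep 'ROWS' [OPENING] [FORCE]. ROWS is JSON, a list of rows, each an object with "translation": the shift along the world's x, y, z in cm, a list of three; "delta_rot": the turn, a rotation vector about the world's x, y, z in rad, a list of three. In form: [{"translation": [dx, dy, dz], "delta_rot": [rx, ry, rz]}, ...]. A call has 1 to 5 rows; each row shifts and turns the commanded pose from where the row before left it; what a row does not reach is not made up. A row lasts 1/12 s, in which the tool goes at most 41.7 mm and 7.16 degrees, less where a joint would pass 70% of its speed; a pose out of reach is approached as far as the arm can. A call with a gripper value outside its range is refused whole. OPENING is the gripper's target within -1 to 1 (fully open at 1, half-way at 0, shut at -1), set as the call begins (- or left out, the last holds). The fingers move at their own pace and stop on an object; FORCE is the grip in N (left out, the last holds). Time passes only in rows, so rows that do not move let the fingers close. It gives the time, the measured TCP pose, the force and the opening at its end, in the units of the state.
- readout.state(): the state, without advancing time (a new reading comes with each control period).
- optics.grab_frame(name): name is "scene" or "top"; returns (picture, depth): 384x512x3 uint8, red, green, blue; 384x512 float32, mm along the optical axis (not along the pixel's ray), 0 where there is no reading.
- optics.camera_params(name): a dict with "mtx" (3x3 intrinsics, pixels), "R" (3x3) and "t" (3): a world point X has camera coordinates R X + t. Camera axes: x right, y down, z forward; pixel columns grow to the right and rows downward; lengths in mm; the calibration is good to about 2 mm. A picture is of the moment at which its call begins. camera_params takes no time and is no camera call.
- env.job_done(): hands the job in, once; it reports no verdict.
The state is a dict: "time_s": time; "qpos": joint angles; "qvel": joint speeds; "effort": joint torques, N m; "ee_pos": TCP position; "ee_rot": TCP orientation; "force": force on the tool from outside, world axes, zero at the start; "torque": the same for the moment, N m; "gripper_width": finger opening in mm.
Only numpy, scipy, OpenCV 4.12 (cv2) and the standard library are available. Lean on these libraries where they do the work, as an engineer would, in place of code of your own. Each camera call takes 0.05 s, during which the arm holds its last target.

## Working session

There is one attempt and no reset: what is moved stays moved. The work goes in short steps, Python scripts to look and compute and a shell command to move; the robot and the scene stay as the last step left them, time stands still between calls to the robot, and variables do not carry over. Pictures are saved under pics/ and viewed, and the job is handed in when it is done.

```bash
ls; mkdir -p pics; python3 - <<'E'
from workcell import readout, optics
import cv2
print(readout.state())
for n in("scene","top"):
    p,d=optics.grab_frame(n); cv2.imwrite(f"pics/{n}0.png",p[...,::-1])
    import numpy as np
    np.save(f"{n}_d.npy",d); np.save(f"{n}_p.npy",p)
    print(n,optics.camera_params(n))
E
```

```text
pics
{'time_s': 0.0, 'qpos': array([-7.27665593e+01,  1.83512092e+01,  8.97070881e+01, -1.67450157e-03,
        7.20437720e+01, -1.14581593e+00]), 'qvel': array([-0.00405171,  0.10829791,  0.03842747, -0.028389  ,  0.07289464,
        0.06226539]), 'effort': array([ 4.42449837e-04, -4.12471175e+01, -2.31975245e+01,  7.27488846e-02,
        4.56984679e-02, -1.61383764e-04]), 'ee_pos': array([ 181.12728903, -545.1384405 ,  187.32003451]), 'ee_rot': array([-90.25222198,  89.8979182 , 108.12755233]), 'force': array([-0.39871348, -0.09269388, -0.00162809]), 'torque': array([-0.01322129, -0.04431274, -0.03128651]), 'gripper_width': 91.03162836423975}
scene {'mtx': array([[439.45706363,   0.        , 250.95112745],
       [  0.        , 439.45706363, 188.50836701],
       [  0.        ,   0.        ,   1.        ]]), 'R': array([[ 0.01493149,  0.99986381,  0.00702948],
       [ 0.64499666, -0.0042596 , -0.76417352],
       [-0.7640395 ,  0.01594424, -0.64497242]]), 't': array([ -26.17111555, -277.63533012, 1476.44862279])}
top {'mtx': array([[438.69592832,   0.        , 256.56888052],
       [  0.        , 438.69592832, 192.14441089],
       [  0.        ,   0.        ,   1.        ]]), 'R': array([[ 0.10960898, -0.99396644, -0.00407292],
       [-0.97165893, -0.10628384, -0.21114609],
       [ 0.20943924,  0.02710099, -0.97744603]]), 't': array([ -12.59729792,  566.77375034, 1132.79518976])}
```

View pics/scene0.png

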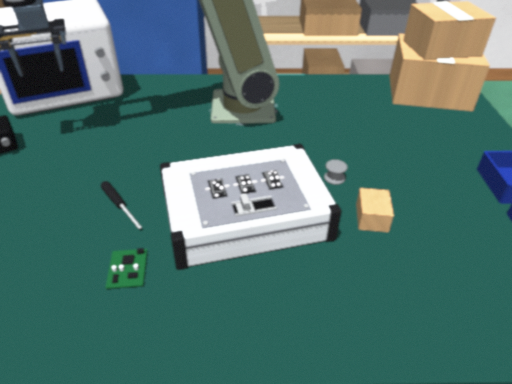

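View pics/top0.png

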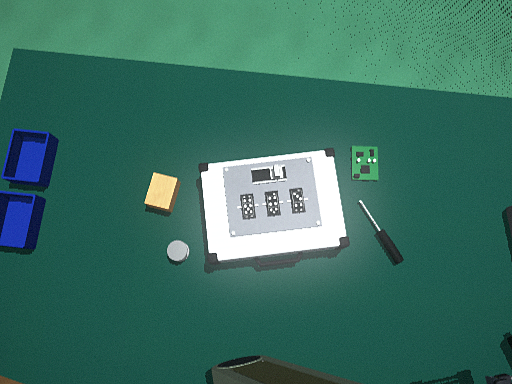

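The top view has the robot at the bottom, with the wheels at about (248,205), (272,203) and (297,200) and the latch fin near (279,172). I'll zoom in.

```bash
cat > h.py <<'E'
import numpy as np, cv2
from workcell import readout, optics
def px2w(n,u,v,z):
    c=optics.camera_params(n);K,R,t=c['mtx'],np.array(c['R']),np.array(c['t'])
    r=R.T@np.linalg.solve(K,[u,v,1]);C=-R.T@t
    return C+r*(z-C[2])/r[2]
def w2px(n,X):
    c=optics.camera_params(n);q=c['mtx']@(np.array(c['R'])@np.array(X)+c['t']);return q[:2]/q[2]
def crop(n,p,u0,u1,v0,v1,s,name):
    cv2.imwrite(name,cv2.resize(p[v0:v1,u0:u1,::-1],None,fx=s,fy=s,interpolation=cv2.INTER_CUBIC))
E
python3 - <<'E'
from h import *
p=np.load("top_p.npy"); crop("top",p,216,326,150,245,7,"pics/t1.png")
p=np.load("scene_p.npy"); crop("scene",p,190,310,155,230,6,"pics/s1.png")
E
```

```text
(no output)
```

View pics/t1.png

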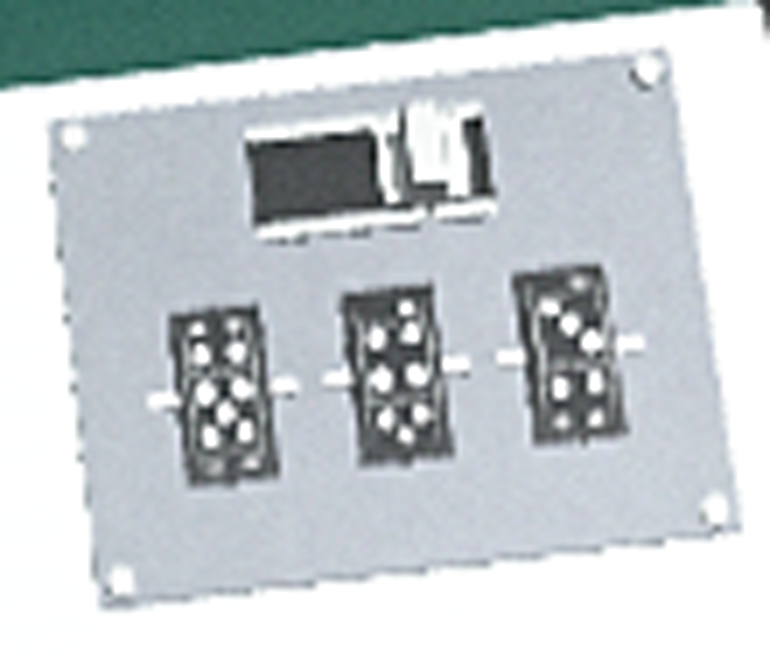

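View pics/s1.png

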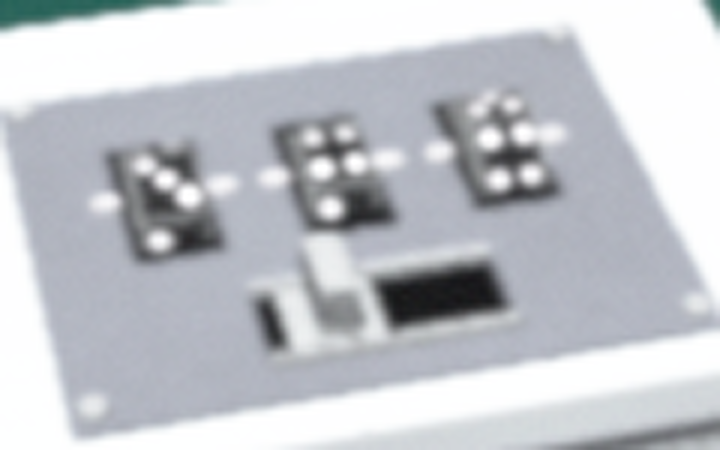

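```bash
cat > fit.py <<'E'
from h import *
from scipy.spatial.transform import Rotation as Ro
def cv7(L,u0=216,v0=150,s=7): return [((x+.5)/s-.5+u0,(y+.5)/s-.5+v0) for x,y in L]
if __name__=="__main__":
    M=cv7([(163,401),(286,384),(338,380),(458,365),(510,356),(630,343)])
    P=np.array([px2w("top",u,v,100.5) for u,v in M]); print(P.round(1))
    Ms=cv7([(550,133),(438,152),(387,158),(272,178),(222,184),(105,203)],190,155,6)
    Q=np.array([px2w("scene",u,v,100.5) for u,v in Ms]); print(Q.round(1))
    # screws
    S=np.array([px2w("top",u,v,100.5) for u,v in cv7([(75,137),(648,70),(715,508),(122,582)])]);print(S.round(1))
    print("fin top", px2w("top",*cv7([(430,140)])[0],130), px2w("scene",*cv7([(327,240)],190,155,6)[0],130))
    for A in(P,Q):
        d=A[:2].mean(0)-A[4:].mean(0); print(A.mean(0), np.degrees(np.arctan2(-d[0],d[1])), np.linalg.norm(d))
    print(Ro.from_euler('xyz',readout.state()['ee_rot'],degrees=True).as_matrix().round(3))
    for n in("top","scene"):
        c=optics.camera_params(n); print(n,-np.array(c['R']).T@c['t'])
E
python3 fit.py
```

```text
[[512.1  89.9 100.5]
 [523.5  45.  100.5]
 [527.2  25.9 100.5]
 [537.7 -18.  100.5]
 [543.2 -37.  100.5]
 [553.  -81.1 100.5]]
[[507.6  88.6 100.5]
 [519.   44.6 100.5]
 [522.6  24.9 100.5]
 [534.3 -19.1 100.5]
 [537.8 -38.  100.5]
 [548.7 -81.7 100.5]]
[[ 609.6  135.1  100.5]
 [ 659.5  -78.8  100.5]
 [ 494.5 -117.7  100.5]
 [ 443.3   96.9  100.5]]
fin top [614.97869068   1.4496493  130.        ] [604.42575315   1.68570774 130.        ]
[532.79467466   4.09965149 100.5       ] 13.46254855374801 130.0886434093844
[528.31309729   3.20943645 100.5       ] 13.310707881965543 129.93926010373255
[[-0.     0.315 -0.949]
 [ 0.002 -0.949 -0.315]
 [-1.    -0.002 -0.   ]]
top [ 314.8397831    17.01772262 1226.86691455]
scene [1307.52970458    1.44408791  740.29104128]
```

```bash
cat > ang.py <<'E'
from fit import *
from scipy.optimize import minimize
a=np.radians(13.4); ex=np.array([np.cos(a),np.sin(a),0]); ey=np.array([-np.sin(a),np.cos(a),0]); ez=np.array([0,0,1.])
C={"top":np.array([532.8,4.1,86]),"scene":np.array([528.3,3.2,86])}
MID=np.array([530.5,3.6,0])
def phi(n,px,w,dz=0):
    W=C[n]+65*w*ey+dz*ez
    f=lambda q:np.sum((w2px(n,W+30.3*(np.sin(q[0])*ex+np.cos(q[0])*ez)+q[1]*ey)-px)**2)
    r=min((minimize(f,[g,0],method='Nelder-Mead') for g in(-.6,0,.6)),key=lambda r:r.fun)
    return r.x
E
python3 - <<'E'
from ang import *
T=lambda L:np.mean(cv7(L),0); S=lambda L:np.mean(cv7(L,190,155,6),0)
obs=[("L","top",1,5,T([(207,393),(243,388),(212,436),(247,431),(227,412)])),
("L","top",1,4,T([(198,330),(235,326),(202,352),(237,350)])),
("L","scene",1,4,S([(490,138),(522,133),(498,180),(532,175)])),
("M","top",0,4,T([(378,338),(412,333),(382,378),(418,375)])),
("M","scene",0,4,S([(312,136),(345,133),(321,168),(354,163)])),
("R","top",-1,3,T([(570,323)])),
("R","top",-1,4,T([(562,390),(596,384),(563,421),(597,417)])),
("R","scene",-1,3,S([(146,165),(166,180),(189,196)]))]
for w,n,s,k,p in obs:
    for dz in(-4,0,4):
        q=phi(n,p,s,dz); print(w,n,k,dz,q.round(2),"theta",round(q[0]+(k-1)*1.0472,3))
for s in(1,0,-1): print(MID+65*s*ey)
E
```

```text
L top 5 -4 [-0.31 -0.04] theta 3.881
L top 5 0 [-0.33 -0.04] theta 3.857
L top 5 4 [-0.36 -0.05] theta 3.834
L top 4 -4 [0.7  0.09] theta 3.84
L top 4 0 [0.66 0.09] theta 3.799
L top 4 4 [0.62 0.08] theta 3.759Traceback (most recent call last):
  File "<stdin>", line 13, in <module>
  File "ang.py", line 9, in phi
    r=min((minimize(f,[g,0],method='Nelder-Mead') for g in(-.6,0,.6)),key=lambda r:r.fun)
  File "ang.py", line 9, in <genexpr>
    r=min((minimize(f,[g,0],method='Nelder-Mead') for g in(-.6,0,.6)),key=lambda r:r.fun)
           ~~~~~~~~^^^^^^^^^^^^^^^^^^^^^^^^^^^^^^
    res = _minimize_neldermead(fun, x0, args, callback, bounds=bounds,
                               **options)
    fxe = func(xe)
    fx = function(np.copy(x), *(wrapper_args + args))
  File "ang.py", line 8, in <lambda>
    f=lambda q:np.sum((w2px(n,W+30.3*(np.sin(q[0])*ex+np.cos(q[0])*ez)+q[1]*ey)-px)**2)
                       ~~~~^^^^^^^^^^^^^^^^^^^^^^^^^^^^^^^^^^^^^^^^^^^^^^^^^^^^
  File "h.py", line 8, in w2px
    c=optics.camera_params(n);q=c['mtx']@(np.array(c['R'])@np.array(X)+c['t']);return q[:2]/q[2]
ValueError: time passes only in moves, steps and waits
```

```bash
python3 -m creep '[{"translation":[1.88,2.44,0],"delta_rot":[0,0,-0.086]},{"translation":[1.88,2.44,0],"delta_rot":[0,0,0]},{"translation":[1.88,2.44,0],"delta_rot":[0,0,0]},{"translation":[1.88,2.44,0],"delta_rot":[0,0,0]},{"translation":[1.88,2.44,0],"delta_rot":[0,0,0]}]' -1 10
python3 -m creep '[{"translation":[1.88,2.44,0],"delta_rot":[0,0,0]},{"translation":[1.88,2.44,0],"delta_rot":[0,0,0]},{"translation":[1.88,2.44,0],"delta_rot":[0,0,0]},{"translation":[1.88,2.44,0],"delta_rot":[0,0,0]},{"translation":[1.88,2.44,0],"delta_rot":[0,0,0]}]'
python3 -m creep '[{"translation":[1.88,2.44,0],"delta_rot":[0,0,0]},{"translation":[1.88,2.44,0],"delta_rot":[0,0,0]},{"translation":[1.88,2.44,0],"delta_rot":[0,0,0]},{"translation":[1.88,2.44,0],"delta_rot":[0,0,0]},{"translation":[1.88,2.44,0],"delta_rot":[0,0,0]}]'
python3 -c "
from workcell import readout;s=readout.state();print(s['ee_pos'],s['ee_rot'],s['gripper_width'],s['force'])"
```

```text
time_s: 0.52
ee_pos: [275.7, -422.2, 187.7]
ee_rot: [-75.0, 90.0, 118.4]
force: [0.1, -0.3, 0.8]
gripper_width: 60.5
time_s: 0.93
ee_pos: [369.8, -300.2, 187.9]
ee_rot: [-46.7, 90.0, 146.8]
force: [1.0, -0.8, -0.3]
gripper_width: 27.1
time_s: 1.35
ee_pos: [463.7, -178.2, 187.9]
ee_rot: [-25.9, 90.0, 167.6]
force: [-0.4, -1.3, -0.5]
gripper_width: 0.5
[ 463.73731812 -178.16865335  187.90089159] [-25.89365466  89.96271536 167.56454426] 0.5342567931662897 [-0.37469751 -1.31120216 -0.46992931]
```

```bash
python3 -m creep '[{"translation":[1.87,2.43,0],"delta_rot":[0,0,0]},{"translation":[1.87,2.43,0],"delta_rot":[0,0,0]},{"translation":[1.87,2.43,0],"delta_rot":[0,0,0]},{"translation":[1.87,2.43,0],"delta_rot":[0,0,0]},{"translation":[1.87,2.43,0],"delta_rot":[0,0,0]}]'
python3 -m creep '[{"translation":[0,0,-1.6],"delta_rot":[0,0,0]},{"translation":[0,0,-1.6],"delta_rot":[0,0,0]},{"translation":[0,0,-1.6],"delta_rot":[0,0,0]},{"translation":[0,0,0],"delta_rot":[0,0,0]},{"translation":[0,0,0],"delta_rot":[0,0,0]}]'
python3 -c "
from h import *
from scipy.spatial.transform import Rotation as Ro
s=readout.state();print(s['ee_pos'],s['force']);print(Ro.from_euler('xyz',s['ee_rot'],degrees=True).as_matrix().round(3))
p,d=optics.grab_frame('scene'); crop('scene',p,170,320,135,240,5,'pics/s2.png')"
```

```text
time_s: 1.77
ee_pos: [557.2, -56.7, 187.7]
ee_rot: [-9.8, 89.9, -176.4]
force: [0.7, -1.1, -0.2]
gripper_width: 0.4
time_s: 2.18
ee_pos: [556.1, -58.0, 139.4]
ee_rot: [-18.7, 89.9, 174.7]
force: [-0.7, 0.2, 0.8]
gripper_width: 0.3
[556.10664549 -58.04464041 139.38986024] [-0.74754455  0.15076445  0.83795075]
[[-0.002  0.233 -0.973]
 [ 0.    -0.973 -0.233]
 [-1.    -0.001  0.002]]
```

View pics/s2.png

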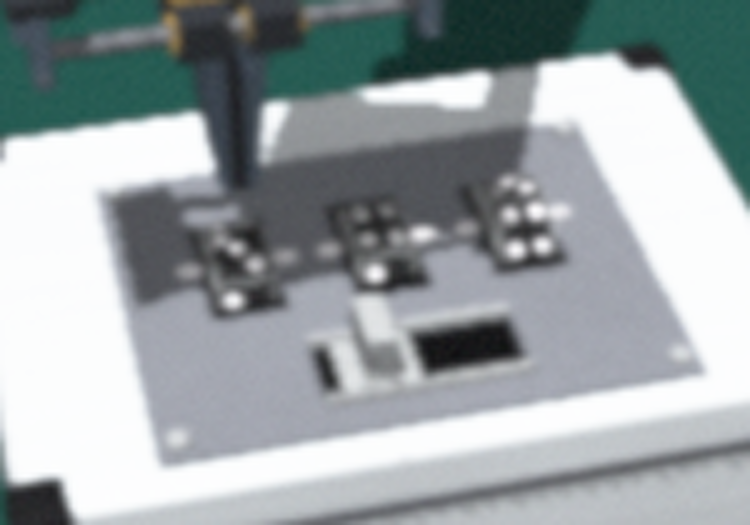

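```bash
python3 -c "
from h import *
for X in ([556,-58,125.4],[556,-58,139],[545.6,-59.6,116],[540,-62,125.4]): print(X,((w2px('scene',X)-[170,135])*5).round())
p,d=optics.grab_frame('scene');
for v in range(155,176,2): print(v,d[v,216],d[v,217])
s=readout.state();print(s['ee_pos'])
print(px2w('scene',216.6,172.6,125.4))
"
```

```text
[556, -58, 125.4] [235. 234.]
[556, -58, 139] [234. 210.]
[545.6, -59.6, 116] [233. 236.]
[540, -62, 125.4] [227. 212.]
155 905.04254 904.3283
157 905.78143 903.19684
159 909.403 911.3234
161 914.7934 911.55505
163 917.6305 913.7058
165 919.8989 920.4663
167 926.2264 925.361
169 926.45734 926.812
171 930.14343 929.6559
173 1037.17 1036.4207
175 1029.7886 1031.7239
[557.37518718 -58.37770051 141.01670798]
[522.76177363 -60.31594752 125.4       ]
```

```bash
python3 -c "
from h import *
p,d=optics.grab_frame('scene'); c=CP['scene']; R=np.array(c['R'])
for v in range(140,176,4):
  for u in (211,216,221):
    x=np.linalg.solve(c['mtx'],[u,v,1])*d[v,u]; print(v,u,(R.T@(x-c['t'])).round(),end=' ')
  print()
p,d=optics.grab_frame('top'); crop('top',p,190,340,140,250,5,'pics/t2.png')
s=readout.state();print(s['ee_pos'],s['time_s'],s['force'])
"
```

```text
140 211 [597. -62. 263.] 140 216 [589. -53. 258.] 140 221 [594. -43. 262.] 
144 211 [596. -62. 253.] 144 216 [558. -56. 227.] 144 221 [591. -43. 250.] 
148 211 [576. -65. 230.] 148 216 [561. -56. 220.] 148 221 [572. -45. 227.] 
152 211 [576. -65. 221.] 152 216 [572. -55. 217.] 152 221 [574. -45. 219.] 
156 211 [578. -66. 212.] 156 216 [571. -56. 206.] 156 221 [572. -45. 208.] 
160 211 [575. -66. 200.] 160 216 [574. -56. 199.] 160 221 [573. -46. 198.] 
164 211 [570. -67. 185.] 164 216 [573. -57. 188.] 164 221 [573. -46. 188.] 
168 211 [465. -78.  94.] 168 216 [572. -57. 176.] 168 221 [571. -47. 176.] 
172 211 [486. -76.  99.] 172 216 [572. -58. 166.] 172 221 [488. -53. 100.] 
[557.52241388 -58.44423006 141.35577914] 2.3833 [ 0.57390617  0.25839373 -0.88782525]
```

View pics/t2.png

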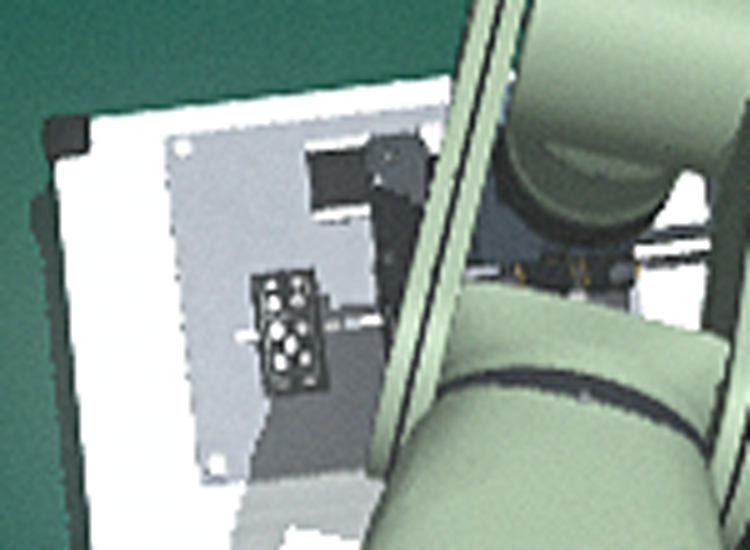

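```bash
python3 -c "
from h import *
p,d=optics.grab_frame('scene'); crop('scene',p,190,250,130,205,8,'pics/s3.png')
x=d[160:196,206:230].round().astype(int)
for i,r in enumerate(x): print(160+i,*r)
"
```

```text
160 1083 1083 1083 1084 924 908 907 906 905 909 909 912 908 913 909 914 1087 1082 1081 1082 1087 1083 1085 1081
161 1079 1080 1078 1080 928 909 908 907 911 912 911 914 911 912 912 916 1080 1078 1082 1082 1082 1080 1076 1079
162 1078 1077 1074 1075 941 910 907 909 911 912 915 916 915 914 915 914 1079 1075 1077 1078 1076 1076 1083 1074
163 1071 1073 1071 1076 944 913 913 912 913 914 914 917 916 915 914 917 1072 1076 1071 1071 1075 1074 1069 1074
164 1069 1067 1071 1072 1071 922 910 915 914 915 915 918 918 918 918 921 1072 0 1073 1071 1073 1072 1073 1068
165 1066 1067 1069 1064 1069 927 914 913 914 918 920 919 919 916 918 920 1066 1066 1065 1066 1069 1070 1069 1068
166 1066 1064 1063 1064 1067 932 915 919 919 920 919 919 920 920 918 920 1063 1063 1065 1063 1064 1061 1066 1065
167 1061 1057 1058 1057 1064 1061 918 919 920 924 922 920 925 921 922 923 1060 1054 1052 1055 1057 1053 1052 1054
168 1060 1056 1059 1058 1055 1059 921 920 923 923 922 923 923 922 926 925 1050 1054 1051 1052 1053 1051 1048 1050
169 1054 1054 1054 1055 1050 1048 921 919 922 921 925 924 928 923 931 929 1049 1049 1051
[... 2205 characters left out ...]

189 985 987 987 988 989 986 975 972 973 973 972 974 978 974 977 977 976 973 993 997 992 993 993 993
190 989 989 988 989 984 993 968 969 974 974 971 973 973 973 973 974 973 974 973 988 993 991 988 989
191 992 989 986 986 985 983 972 971 972 973 974 973 971 975 975 975 972 975 976 984 985 989 986 987
192 987 981 985 984 982 986 979 973 973 972 974 974 974 973 978 977 976 974 975 985 985 983 986 987
193 985 982 981 981 981 981 978 971 970 973 973 976 973 974 975 975 976 977 971 979 985 983 981 983
194 981 978 976 980 977 977 978 967 973 973 972 975 973 976 975 971 975 978 973 979 982 980 981 983
195 977 975 976 975 978 975 978 969 969 971 972 972 974 974 976 975 977 977 976 974 975 977 981 977
```

View pics/s3.png

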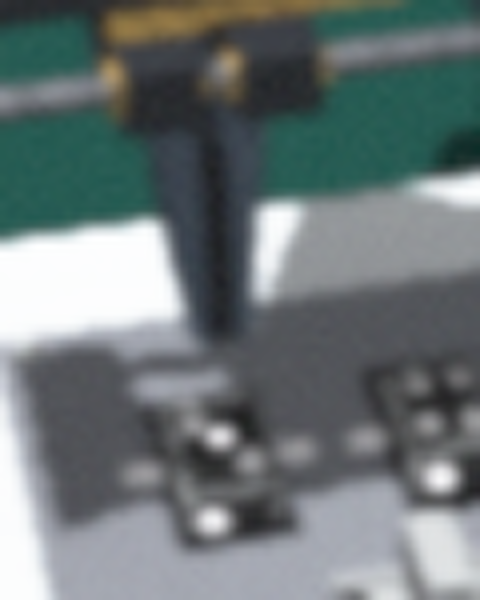

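```bash
python3 -c "
from h import *
d=np.load('scene_d.npy'); c=CP['scene']; R=np.array(c['R'])
v,u=np.mgrid[0:130,0:110]; D=d[:130,:110]
x=np.linalg.solve(c['mtx'],np.stack([u.ravel(),v.ravel(),np.ones(u.size)]))*D.ravel(); X=R.T@(x-np.array(c['t'])[:,None])
print(X.shape)
m=(abs(X[0]-190)<60)&(X[2]>120)&(abs(X[1]+545)<90)
Y=X[:,m].T; o=np.argsort(Y[:,2])[:25]; print(np.c_[Y[o].round(), u.ravel()[m][o], v.ravel()[m][o]])
p=np.load('scene_p.npy'); crop('scene',p,0,110,0,120,5,'pics/s4.png')
print(np.array(w2px('scene',[197,-545,174])))
"
```

```text
(3, 14300)
[[ 195. -591.  211.   23.   73.]
 [ 186. -595.  212.   23.   71.]
 [ 210. -590.  213.   21.   75.]
 [ 181. -497.  213.   60.   70.]
 [ 218. -587.  213.   21.   76.]
 [ 181. -499.  213.   59.   70.]
 [ 182. -595.  214.   23.   70.]
 [ 182. -493.  214.   61.   70.]
 [ 194. -591.  214.   23.   72.]
 [ 215. -585.  215.   22.   75.]
 [ 215. -590.  215.   20.   75.]
 [ 181. -496.  216.   60.   69.]
 [ 206. -588.  216.   22.   73.]
 [ 182. -498.  216.   59.   69.]
 [ 213. -590.  217.   20.   74.]
 [ 215. -584.  218.   22.   74.]
 [ 215. -592.  218.   19.   74.]
 [ 209. -589.  218.   21.   73.]
 [ 185. -491.  218.   61.   69.]
 [ 216. -587.  218.   21.   74.]
 [ 204. -588.  218.   22.   72.]
 [ 199. -590.  219.   22.   71.]
 [ 181. -490.  219.   62.   68.]
 [ 188. -594.  219.   22.   69.]
 [ 195. -591.  220.   22.   70.]]
[44.19705439 85.95203742]
```

View pics/s4.png

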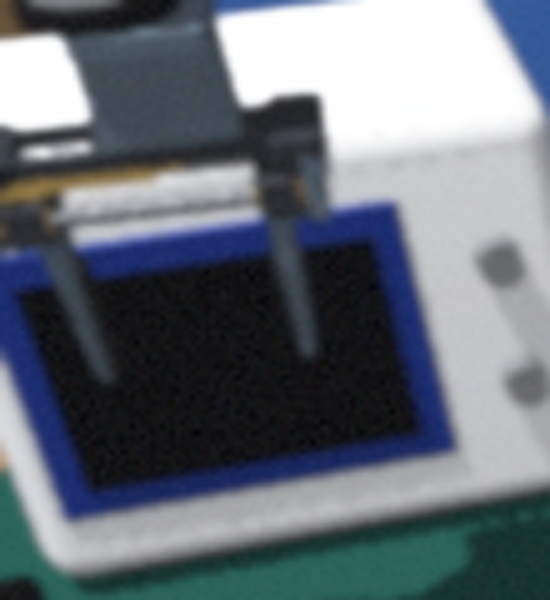

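```bash
for i in 1 2 3 4; do python3 -m creep '[{"translation":[0,0,-0.06],"delta_rot":[0,0,0]},{"translation":[0,0,-0.06],"delta_rot":[0,0,0]},{"translation":[0,0,-0.06],"delta_rot":[0,0,0]},{"translation":[0,0,-0.06],"delta_rot":[0,0,0]},{"translation":[0,0,0],"delta_rot":[0,0,0]}]' | egrep 'time|pos|force'; done
```

```text
time_s: 2.85
ee_pos: [556.7, -58.2, 137.6]
force: [0.1, -0.0, -0.4]
time_s: 3.27
ee_pos: [556.7, -58.2, 135.2]
force: [0.6, 0.0, 0.1]
time_s: 3.68
ee_pos: [556.7, -58.2, 132.8]
force: [0.0, 0.4, 0.1]
time_s: 4.1
ee_pos: [556.7, -58.2, 130.4]
force: [0.2, 0.8, 0.4]
```

```bash
for i in 1 2 3; do python3 -m creep '[{"translation":[0,0,-0.06],"delta_rot":[0,0,0]},{"translation":[0,0,-0.06],"delta_rot":[0,0,0]},{"translation":[0,0,-0.06],"delta_rot":[0,0,0]},{"translation":[0,0,-0.06],"delta_rot":[0,0,0]},{"translation":[0,0,0],"delta_rot":[0,0,0]}]' | egrep 'time|pos|force'; done
python3 -c "
from h import *
p,d=optics.grab_frame('scene'); crop('scene',p,190,250,130,205,8,'pics/s5.png')
c=CP['scene'];R=np.array(c['R'])
for v in (172,174,176,178,180,182,184): print(v,[ (R.T@(np.linalg.solve(c['mtx'],[u,v,1])*d[v,u]-c['t'])).round().tolist() for u in(214,217,220)])
"
```

```text
time_s: 4.52
ee_pos: [556.7, -58.2, 128.0]
force: [-0.2, -0.1, -0.2]
time_s: 4.93
ee_pos: [556.7, -58.2, 125.6]
force: [0.0, 0.4, -0.2]
time_s: 5.35
ee_pos: [556.7, -58.2, 123.2]
force: [-0.9, 0.0, -0.1]
172 [[574.0, -62.0, 167.0], [569.0, -56.0, 163.0], [574.0, -49.0, 167.0]]
174 [[573.0, -62.0, 161.0], [567.0, -56.0, 156.0], [572.0, -49.0, 160.0]]
176 [[577.0, -62.0, 158.0], [571.0, -56.0, 154.0], [573.0, -50.0, 155.0]]
178 [[572.0, -63.0, 150.0], [574.0, -56.0, 151.0], [573.0, -50.0, 150.0]]
180 [[537.0, -66.0, 115.0], [537.0, -59.0, 115.0], [539.0, -52.0, 117.0]]
182 [[547.0, -65.0, 118.0], [544.0, -59.0, 116.0], [545.0, -52.0, 116.0]]
184 [[552.0, -65.0, 116.0], [552.0, -59.0, 116.0], [551.0, -52.0, 115.0]]
```

View pics/s5.png

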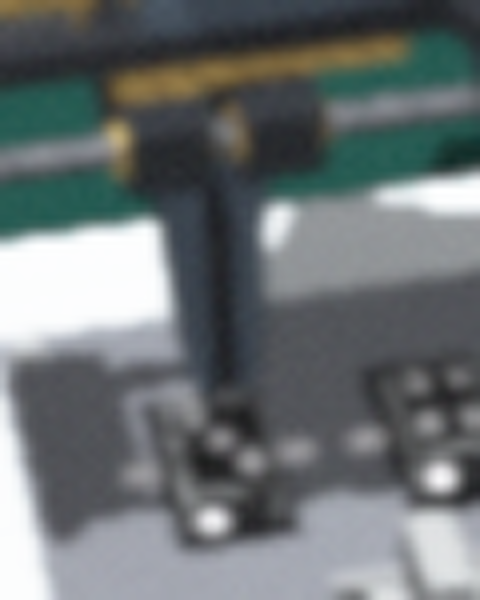

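```bash
for i in 1 2 3 4; do python3 -m creep '[{"translation":[0,0,-0.12],"delta_rot":[0,0,0]},{"translation":[0,0,-0.12],"delta_rot":[0,0,0]},{"translation":[0,0,-0.12],"delta_rot":[0,0,0]},{"translation":[0,0,-0.12],"delta_rot":[0,0,0]},{"translation":[0,0,0],"delta_rot":[0,0,0]}]' | egrep 'time|pos|force'; done
python3 -c "
from h import *
p,d=optics.grab_frame('scene'); crop('scene',p,190,250,130,205,8,'pics/s6.png')
"
```

```text
time_s: 5.82
ee_pos: [556.6, -58.1, 118.2]
force: [-0.8, 0.0, -0.8]
time_s: 6.23
ee_pos: [556.6, -58.1, 113.5]
force: [0.2, 0.3, 0.0]
time_s: 6.65
ee_pos: [556.6, -58.2, 108.6]
force: [-0.7, -0.6, -0.2]
time_s: 7.07
ee_pos: [556.6, -58.1, 103.9]
force: [1.0, -0.5, 0.7]
```

View pics/s6.png

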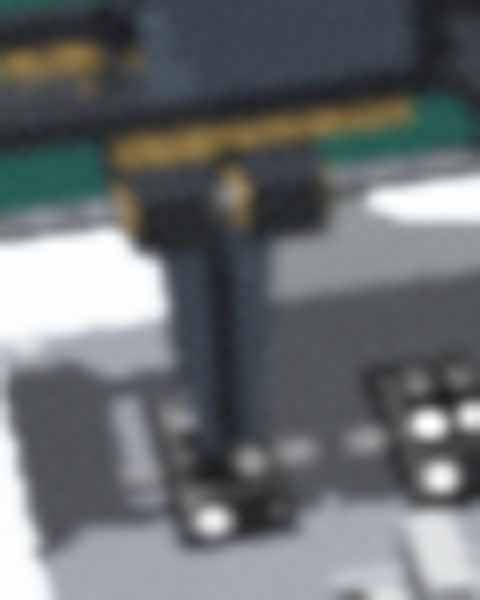

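```bash
for i in 1 2 3; do python3 -m creep '[{"translation":[0,0,-0.06],"delta_rot":[0,0,0]},{"translation":[0,0,-0.06],"delta_rot":[0,0,0]},{"translation":[0,0,-0.06],"delta_rot":[0,0,0]},{"translation":[0,0,0],"delta_rot":[0,0,0]},{"translation":[0,0,0],"delta_rot":[0,0,0]}]' | egrep 'time|pos|force'; done
```

```text
time_s: 7.53
ee_pos: [556.8, -58.2, 102.4]
force: [0.9, -0.1, -0.2]
time_s: 7.95
ee_pos: [556.7, -58.2, 100.5]
force: [0.0, -0.1, 0.5]
time_s: 8.37
ee_pos: [556.8, -58.2, 98.8]
force: [-0.9, 0.0, 0.1]
```

```bash
for i in 1 2 3; do python3 -m creep '[{"translation":[0,0,-0.06],"delta_rot":[0,0,0]},{"translation":[0,0,-0.06],"delta_rot":[0,0,0]},{"translation":[0,0,-0.06],"delta_rot":[0,0,0]},{"translation":[0,0,0],"delta_rot":[0,0,0]},{"translation":[0,0,0],"delta_rot":[0,0,0]}]' | egrep 'time|pos|force'; done
```

```text
time_s: 8.78
ee_pos: [556.8, -58.2, 96.9]
force: [0.7, 0.2, 0.9]
time_s: 9.2
ee_pos: [556.8, -58.2, 95.1]
force: [-1.0, 0.8, -0.0]
time_s: 9.62
ee_pos: [556.8, -58.2, 93.3]
force: [0.6, -0.0, 0.2]
```

```bash
for i in 1 2; do python3 -m creep '[{"translation":[0,0,-0.06],"delta_rot":[0,0,0]},{"translation":[0,0,-0.06],"delta_rot":[0,0,0]},{"translation":[0,0,-0.06],"delta_rot":[0,0,0]},{"translation":[0,0,0],"delta_rot":[0,0,0]},{"translation":[0,0,0],"delta_rot":[0,0,0]}]' | egrep 'time|pos|force'; done
python3 -c "
from h import *
p,d=optics.grab_frame('scene'); crop('scene',p,190,250,130,205,8,'pics/s7.png')
"
```

```text
time_s: 10.03
ee_pos: [556.9, -58.2, 91.8]
force: [0.2, -1.2, 1.0]
time_s: 10.45
ee_pos: [557.0, -58.2, 90.1]
force: [-0.8, 0.4, 4.9]
```

View pics/s7.png

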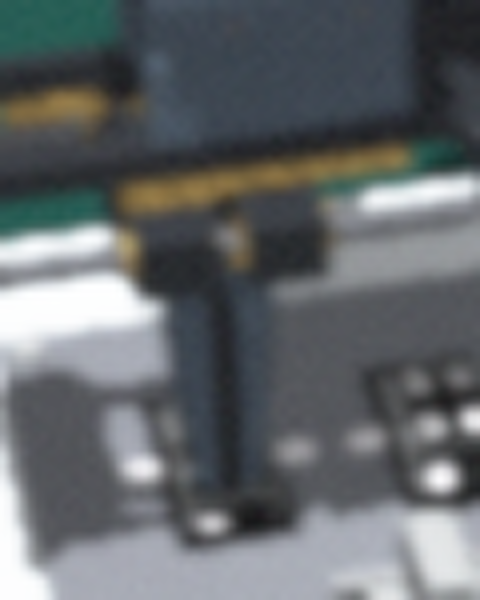

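```bash
python3 -m creep '[{"translation":[0,0,-0.05],"delta_rot":[0,0,0]},{"translation":[-0.195,-0.046,0],"delta_rot":[0,0,0]},{"translation":[-0.195,-0.046,0],"delta_rot":[0,0,0]},{"translation":[-0.195,-0.046,0],"delta_rot":[0,0,0]},{"translation":[-0.195,-0.046,0],"delta_rot":[0,0,0]}]' | egrep 'time|pos|force'
```

```text
time_s: 10.92
ee_pos: [550.8, -59.7, 90.1]
force: [1.0, 1.9, 5.5]
```

```bash
python3 -m creep '[{"translation":[-0.195,-0.046,0],"delta_rot":[0,0,0]},{"translation":[-0.195,-0.046,0],"delta_rot":[0,0,0]},{"translation":[-0.195,-0.046,0],"delta_rot":[0,0,0]},{"translation":[-0.195,-0.046,0],"delta_rot":[0,0,0]},{"translation":[0,0,0],"delta_rot":[0,0,0]}]' | egrep 'time|pos|force'
python3 -m creep '[{"translation":[-0.195,-0.046,0],"delta_rot":[0,0,0]},{"translation":[-0.195,-0.046,0],"delta_rot":[0,0,0]},{"translation":[-0.195,-0.046,0],"delta_rot":[0,0,0]},{"translation":[0,0,0],"delta_rot":[0,0,0]},{"translation":[0,0,0],"delta_rot":[0,0,0]}]' | egrep 'time|pos|force'
python3 -c "
from h import *
p,d=optics.grab_frame('scene'); crop('scene',p,190,250,130,205,8,'pics/s8.png')
"
```

```text
time_s: 11.33
ee_pos: [542.5, -61.7, 90.0]
force: [0.2, 1.1, 4.9]
time_s: 11.75
ee_pos: [536.5, -63.1, 90.0]
force: [0.8, 0.4, 4.7]
```

View pics/s8.png

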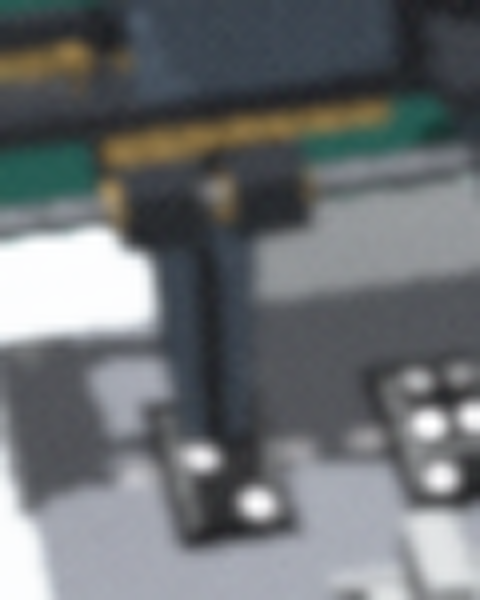

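```bash
python3 -m creep '[{"translation":[0,0,0.6],"delta_rot":[0,0,0]},{"translation":[-0.98,-0.23,1.2],"delta_rot":[0,0,0]},{"translation":[-0.98,-0.23,1.2],"delta_rot":[0,0,0]},{"translation":[0,0,0],"delta_rot":[0,0,0]}]' | egrep 'time|pos|force'
python3 -c "
from h import *
p,d=optics.grab_frame('scene'); crop('scene',p,190,310,155,230,6,'pics/s9.png')
"
```

```text
time_s: 12.13
ee_pos: [515.1, -68.2, 120.8]
force: [-0.4, -1.6, 0.2]
```

View pics/s9.png

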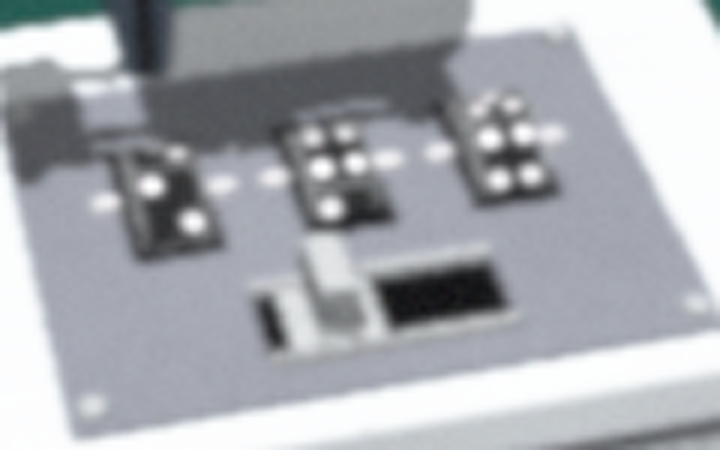

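```bash
python3 - <<'E'
from obs import *
show([("R","scene",-1,2,S([(151,185),(192,222)]))])
E
```

```text
R scene 2 [np.float64(1.578), np.float64(1.682), np.float64(1.785)]
```

```bash
python3 -m creep '[{"translation":[1.85,0.44,0],"delta_rot":[0,0,0]},{"translation":[1.85,0.44,0],"delta_rot":[0,0,0]},{"translation":[0,0,-1.2],"delta_rot":[0,0,0]},{"translation":[0,0,-1.2],"delta_rot":[0,0,0]},{"translation":[0,0,0],"delta_rot":[0,0,0]}]' | egrep 'time|pos|force'
python3 -m creep '[{"translation":[0,0,-0.1],"delta_rot":[0,0,0]},{"translation":[0,0,-0.1],"delta_rot":[0,0,0]},{"translation":[0,0,0],"delta_rot":[0,0,0]}]' | egrep 'time|pos|force'
```

```text
time_s: 12.6
ee_pos: [551.7, -58.6, 92.3]
force: [0.8, -0.0, 1.0]
time_s: 12.85
ee_pos: [552.8, -59.1, 93.3]
force: [0.2, -0.1, -0.3]
```

```bash
python3 -m creep '[{"translation":[0,0,-0.1],"delta_rot":[0,0,0]},{"translation":[0,0,-0.1],"delta_rot":[0,0,0]},{"translation":[0,0,-0.1],"delta_rot":[0,0,0]},{"translation":[0,0,0],"delta_rot":[0,0,0]}]' | egrep 'time|pos|force'
```

```text
time_s: 13.18
ee_pos: [553.1, -59.2, 90.8]
force: [0.0, -0.8, 2.9]
```

```bash
python3 -m creep '[{"translation":[0,0,-0.1],"delta_rot":[0,0,0]},{"translation":[0,0,0],"delta_rot":[0,0,0]},{"translation":[0,0,0],"delta_rot":[0,0,0]}]' | egrep 'time|pos|force'
```

```text
time_s: 13.43
ee_pos: [553.1, -59.1, 89.9]
force: [-0.4, 0.0, 5.6]
```

Now a stroke of 16.5 mm in case −x.

```bash
python3 -m creep '[{"translation":[-0.2,-0.047,0],"delta_rot":[0,0,0]},{"translation":[-0.2,-0.047,0],"delta_rot":[0,0,0]},{"translation":[-0.2,-0.047,0],"delta_rot":[0,0,0]},{"translation":[-0.2,-0.047,0],"delta_rot":[0,0,0]},{"translation":[-0.2,-0.047,0],"delta_rot":[0,0,0]}]' | egrep 'time|pos|force'
python3 -m creep '[{"translation":[-0.2,-0.047,0],"delta_rot":[0,0,0]},{"translation":[-0.2,-0.047,0],"delta_rot":[0,0,0]},{"translation":[-0.2,-0.047,0],"delta_rot":[0,0,0]},{"translation":[0,0,0],"delta_rot":[0,0,0]},{"translation":[0,0,0],"delta_rot":[0,0,0]}]' | egrep 'time|pos|force'
python3 -m creep '[{"translation":[0,0,0.8],"delta_rot":[0,0,0]},{"translation":[-0.98,-0.23,1.2],"delta_rot":[0,0,0]},{"translation":[-1.3,-0.31,1.2],"delta_rot":[0,0,0]},{"translation":[0,0,0],"delta_rot":[0,0,0]}]' | egrep 'time|pos|force'
python3 -c "
from h import *
p,d=optics.grab_frame('scene'); crop('scene',p,190,310,155,230,6,'pics/s10.png')
"
```

```text
time_s: 13.85
ee_pos: [543.8, -61.4, 89.9]
force: [2.1, 1.3, 4.6]
time_s: 14.27
ee_pos: [537.4, -62.9, 89.9]
force: [0.4, 0.3, 5.6]
time_s: 14.6
ee_pos: [512.4, -68.6, 122.7]
force: [0.3, 0.1, 0.2]
```

View pics/s10.png

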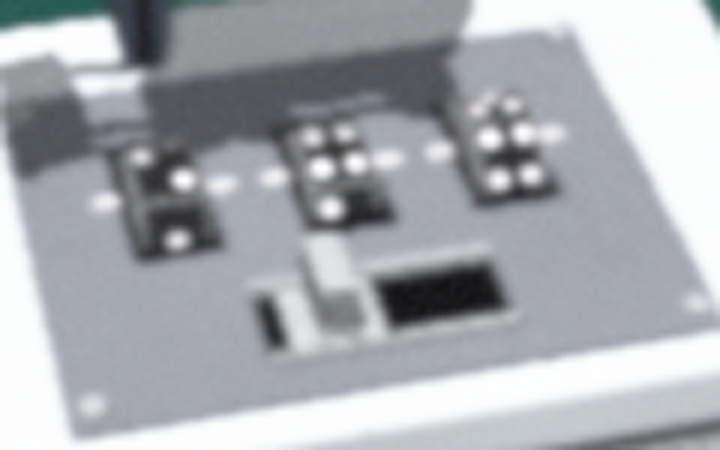

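```bash
python3 - <<'E'
from obs import *
show([("R","scene",-1,2,S([(142,158),(184,180)])),("R","scene",-1,1,S([(178,240)]))])
E
```

```text
R scene 2 [np.float64(1.039), np.float64(1.187), np.float64(1.317)]
R scene 1 [np.float64(0.991), np.float64(1.092), np.float64(1.196)]
```

```bash
python3 -m creep '[{"translation":[0.08,2.3,0],"delta_rot":[0,0,0]},{"translation":[0.08,2.3,0],"delta_rot":[0,0,0]},{"translation":[0.08,2.3,0],"delta_rot":[0,0,0]},{"translation":[0,0,-1.2],"delta_rot":[0,0,0]},{"translation":[0,0,-1.2],"delta_rot":[0,0,0]}]' | egrep 'time|pos|force'
python3 -m creep '[{"translation":[0,0,0],"delta_rot":[0,0,0]},{"translation":[0,0,0],"delta_rot":[0,0,0]}]' | egrep 'time|pos|force'
```

```text
time_s: 15.07
ee_pos: [516.9, 2.1, 96.6]
force: [-1.1, -0.5, 0.4]
time_s: 15.23
ee_pos: [515.7, 1.0, 96.1]
force: [-0.7, 0.2, 0.6]
```

```bash
for i in 1 2; do python3 -m creep '[{"translation":[0.02,0,-0.06],"delta_rot":[0,0,0]},{"translation":[0,0,-0.06],"delta_rot":[0,0,0]},{"translation":[0,0,-0.06],"delta_rot":[0,0,0]},{"translation":[0,0,0],"delta_rot":[0,0,0]},{"translation":[0,0,0],"delta_rot":[0,0,0]}]' | egrep 'time|pos|force'; done
```

```text
time_s: 15.65
ee_pos: [516.7, 0.7, 95.7]
force: [0.2, -0.1, 0.3]
time_s: 16.07
ee_pos: [516.7, 0.8, 93.6]
force: [0.4, 0.3, 0.2]
```

```bash
for i in 1 2; do python3 -m creep '[{"translation":[0,0,-0.06],"delta_rot":[0,0,0]},{"translation":[0,0,-0.06],"delta_rot":[0,0,0]},{"translation":[0,0,-0.06],"delta_rot":[0,0,0]},{"translation":[0,0,0],"delta_rot":[0,0,0]},{"translation":[0,0,0],"delta_rot":[0,0,0]}]' | egrep 'time|pos|force'; done
```

```text
time_s: 16.48
ee_pos: [516.7, 0.8, 91.8]
force: [0.0, 0.8, -1.0]
time_s: 16.9
ee_pos: [516.8, 0.8, 90.2]
force: [0.4, -0.2, 2.2]
```

```bash
python3 -m creep '[{"translation":[0,0,-0.06],"delta_rot":[0,0,0]},{"translation":[0,0,-0.06],"delta_rot":[0,0,0]},{"translation":[0,0,0],"delta_rot":[0,0,0]},{"translation":[0,0,0],"delta_rot":[0,0,0]}]' | egrep 'time|pos|force'
```

```text
time_s: 17.23
ee_pos: [516.9, 0.8, 89.1]
force: [-0.7, 0.1, 3.1]
```

```bash
python3 -m creep '[{"translation":[0,0,-0.06],"delta_rot":[0,0,0]},{"translation":[0,0,-0.06],"delta_rot":[0,0,0]},{"translation":[0,0,0],"delta_rot":[0,0,0]},{"translation":[0,0,0],"delta_rot":[0,0,0]}]' | egrep 'time|pos|force'
```

```text
time_s: 17.57
ee_pos: [516.9, 0.8, 88.0]
force: [-1.2, -0.3, 5.0]
```

```bash
python3 -m creep '[{"translation":[0.2,0.046,-0.03],"delta_rot":[0,0,0]},{"translation":[0.2,0.046,0],"delta_rot":[0,0,0]},{"translation":[0.2,0.046,0],"delta_rot":[0,0,0]},{"translation":[0.2,0.046,0],"delta_rot":[0,0,0]},{"translation":[0.2,0.046,0],"delta_rot":[0,0,0]}]' | egrep 'time|pos|force'
python3 -m creep '[{"translation":[0.2,0.046,0],"delta_rot":[0,0,0]},{"translation":[0.2,0.046,0],"delta_rot":[0,0,0]},{"translation":[0.2,0.046,0],"delta_rot":[0,0,0]},{"translation":[0.2,0.046,0],"delta_rot":[0,0,0]},{"translation":[0.2,0.046,0],"delta_rot":[0,0,0]}]' | egrep 'time|pos|force'
python3 -m creep '[{"translation":[0.2,0.046,0],"delta_rot":[0,0,0]},{"translation":[0.2,0.046,0],"delta_rot":[0,0,0]},{"translation":[0,0,0],"delta_rot":[0,0,0]},{"translation":[0,0,0],"delta_rot":[0,0,0]}]' | egrep 'time|pos|force'
python3 -m creep '[{"translation":[0,0,0.8],"delta_rot":[0,0,0]},{"translation":[-1.5,-0.35,1.2],"delta_rot":[0,0,0]},{"translation":[-2.5,-0.58,1.0],"delta_rot":[0,0,0]},{"translation":[-1.0,-0.23,0],"delta_rot":[0,0,0]}]' | egrep 'time|pos|force'
python3 -c "
from h import *
p,d=optics.grab_frame('scene'); crop('scene',p,190,310,155,230,6,'pics/s11.png')
"
```

```text
time_s: 17.98
ee_pos: [526.6, 3.1, 87.6]
force: [-1.9, -0.0, 5.5]
time_s: 18.4
ee_pos: [536.5, 5.4, 87.7]
force: [-1.2, -0.1, 5.3]
time_s: 18.73
ee_pos: [540.9, 6.4, 87.7]
force: [-2.2, 0.6, 5.7]
time_s: 19.07
ee_pos: [489.3, -5.6, 118.6]
force: [0.1, 0.8, -0.2]
```

View pics/s11.png

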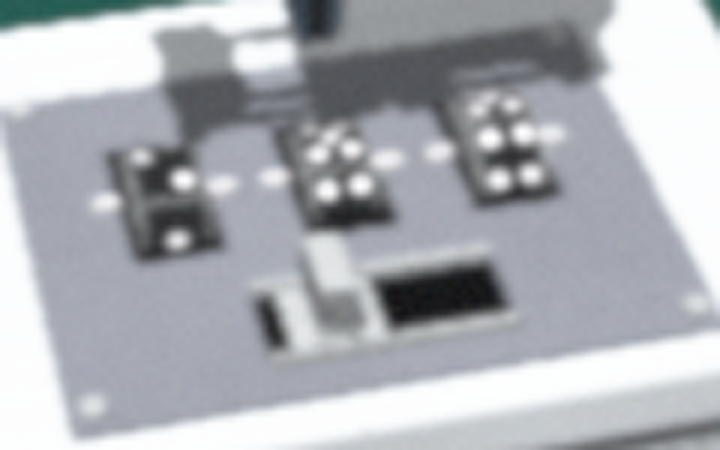

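```bash
python3 - <<'E'
from obs import *
show([("M","scene",0,4,S([(318,154),(350,150),(328,190),(361,184)]))])
E
```

```text
M scene 4 [np.float64(3.569), np.float64(3.678), np.float64(3.782)]
```

```bash
python3 -m creep '[{"translation":[1.4,0.3,0],"delta_rot":[0,0,0]},{"translation":[1.4,0.3,0],"delta_rot":[0,0,0]},{"translation":[0,0,-1.2],"delta_rot":[0,0,0]},{"translation":[0,0,-1.2],"delta_rot":[0,0,0]},{"translation":[0,0,0],"delta_rot":[0,0,0]}]' | egrep 'time|pos|force'
python3 -m creep '[{"translation":[0,0,-0.1],"delta_rot":[0,0,0]},{"translation":[0,0,-0.1],"delta_rot":[0,0,0]},{"translation":[0,0,0],"delta_rot":[0,0,0]},{"translation":[0,0,0],"delta_rot":[0,0,0]}]' | egrep 'time|pos|force'
python3 -m creep '[{"translation":[0,0,-0.1],"delta_rot":[0,0,0]},{"translation":[0,0,-0.1],"delta_rot":[0,0,0]},{"translation":[0,0,0],"delta_rot":[0,0,0]},{"translation":[0,0,0],"delta_rot":[0,0,0]}]' | egrep 'time|pos|force'
```

```text
time_s: 19.53
ee_pos: [517.9, 0.9, 90.8]
force: [-1.4, 0.7, -0.4]
time_s: 19.87
ee_pos: [519.1, 0.7, 91.8]
force: [0.4, 0.3, -0.0]
time_s: 20.2
ee_pos: [519.1, 0.7, 89.8]
force: [0.6, -0.7, 2.4]
```

```bash
python3 -m creep '[{"translation":[0,0,-0.1],"delta_rot":[0,0,0]},{"translation":[0,0,-0.1],"delta_rot":[0,0,0]},{"translation":[0,0,-0.05],"delta_rot":[0,0,0]},{"translation":[0,0,0],"delta_rot":[0,0,0]}]' | egrep 'time|pos|force'
python3 -m creep '[{"translation":[0,0,-0.05],"delta_rot":[0,0,0]},{"translation":[0,0,0],"delta_rot":[0,0,0]}]' | egrep 'time|pos|force'
```

```text
time_s: 20.53
ee_pos: [519.2, 0.7, 87.5]
force: [-1.0, 0.5, 7.2]
time_s: 20.7
ee_pos: [519.2, 0.7, 87.1]
force: [-0.9, -0.8, 7.1]
```

Press is about 7 N. Now a slower 15 mm stroke in +x, then a look.

```bash
python3 -m creep '[{"translation":[0.15,0.034,0],"delta_rot":[0,0,0]},{"translation":[0.15,0.034,0],"delta_rot":[0,0,0]},{"translation":[0.15,0.034,0],"delta_rot":[0,0,0]},{"translation":[0.15,0.034,0],"delta_rot":[0,0,0]},{"translation":[0.15,0.034,0],"delta_rot":[0,0,0]}]' | egrep 'time|pos|force'
python3 -m creep '[{"translation":[0.15,0.034,0],"delta_rot":[0,0,0]},{"translation":[0.15,0.034,0],"delta_rot":[0,0,0]},{"translation":[0.15,0.034,0],"delta_rot":[0,0,0]},{"translation":[0.15,0.034,0],"delta_rot":[0,0,0]},{"translation":[0.15,0.034,0],"delta_rot":[0,0,0]}]' | egrep 'time|pos|force'
python3 -c "
from h import *
p,d=optics.grab_frame('scene'); crop('scene',p,190,310,155,230,6,'pics/s12.png')
"
```

```text
time_s: 21.12
ee_pos: [526.1, 2.3, 87.0]
force: [-2.3, 0.6, 7.8]
time_s: 21.53
ee_pos: [533.5, 4.1, 87.0]
force: [-2.8, -1.4, 6.6]
```

View pics/s12.png

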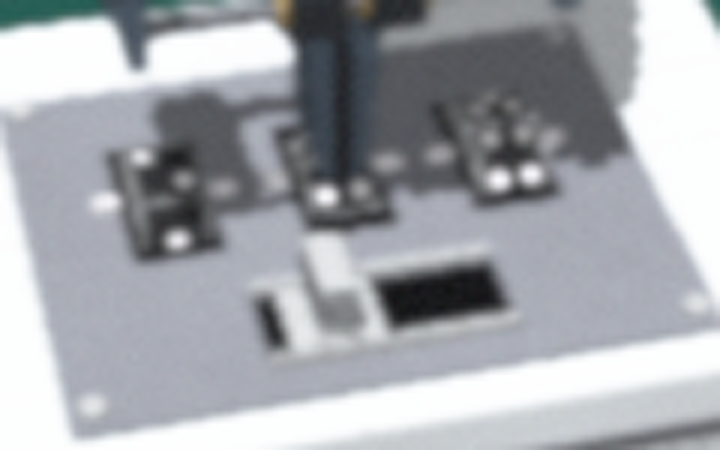

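```bash
python3 -m creep '[{"translation":[0,0,0.8],"delta_rot":[0,0,0]},{"translation":[0,0,2.7],"delta_rot":[0,0,0]},{"translation":[-1.5,3.5,0],"delta_rot":[0,0,0]},{"translation":[-1.5,3.5,0],"delta_rot":[0,0,0]},{"translation":[-1.5,3.5,0],"delta_rot":[0,0,0]}]' | egrep 'time|pos|force'
python3 -m creep '[{"translation":[-1.5,3.5,0],"delta_rot":[0,0,0]},{"translation":[-1.5,3.5,0],"delta_rot":[0,0,0]},{"translation":[-1.5,3.5,0],"delta_rot":[0,0,0]}]' | egrep 'time|pos|force'
python3 -c "
from h import *
p,d=optics.grab_frame('scene'); crop('scene',p,190,310,155,230,6,'pics/s13.png')
p,d=optics.grab_frame('top'); crop('top',p,216,326,150,245,7,'pics/t13.png')
"
```

```text
time_s: 22.0
ee_pos: [488.2, 109.8, 121.7]
force: [0.8, 0.9, -0.2]
time_s: 22.25
ee_pos: [442.5, 215.4, 121.4]
force: [0.6, 0.4, 0.3]
```

View pics/s13.png

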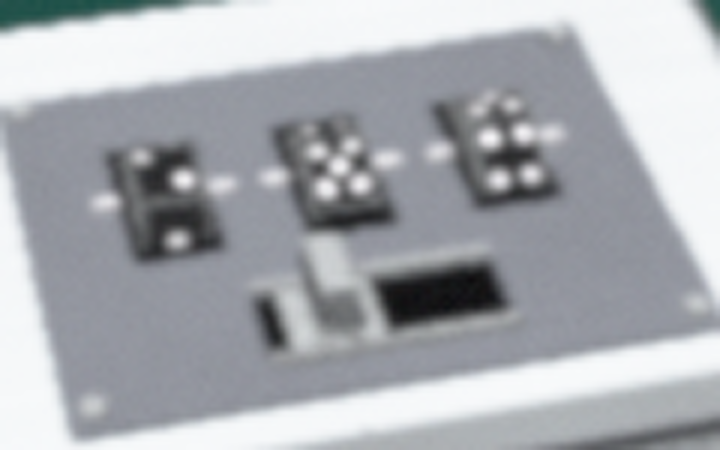

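View pics/t13.png

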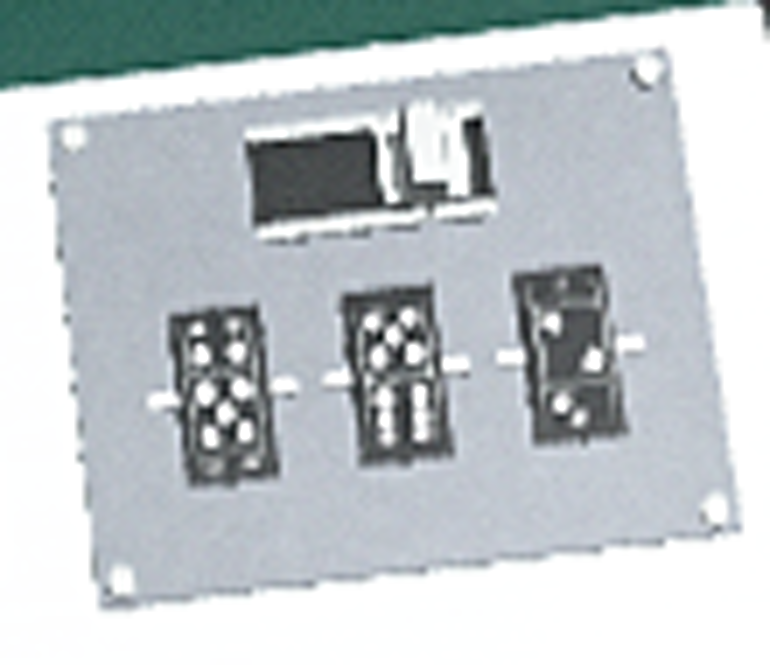

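Now the top view is clear: the middle wheel is past 5 (5 centred at about (396,336) in the crop), the right wheel shows 2, and the left is unchanged.

```bash
python3 - <<'E'
from obs import *
show([("M","top",0,5,T([(373,320),(409,316),(380,357),(413,354),(395,336)])),("M","scene",0,5,S([(317,152),(350,148),(340,166),(326,190),(360,184)])),
("R","top",-1,2,T([(551,322),(592,360)])),("R","scene",-1,2,S([(142,158),(184,180)]))])
E
```

```text
M top 5 [np.float64(4.576), np.float64(4.546), np.float64(4.516)]
M scene 5 [np.float64(4.594), np.float64(4.704), np.float64(4.81)]
R top 2 [np.float64(1.086), np.float64(1.061), np.float64(1.036)]
R scene 2 [np.float64(1.039), np.float64(1.187), np.float64(1.317)]
```

```bash
python3 -m creep '[{"translation":[1.52,-3.5,0],"delta_rot":[0,0,0]},{"translation":[1.52,-3.5,0],"delta_rot":[0,0,0]},{"translation":[1.52,-3.5,0],"delta_rot":[0,0,0]},{"translation":[1.52,-3.5,0],"delta_rot":[0,0,0]},{"translation":[1.52,-3.5,0],"delta_rot":[0,0,0]}]' | egrep 'time|pos|force'
python3 -m creep '[{"translation":[1.52,-3.5,0],"delta_rot":[0,0,0]},{"translation":[0,0,-1.2],"delta_rot":[0,0,0]},{"translation":[0,0,-1.2],"delta_rot":[0,0,0]},{"translation":[0,0,0],"delta_rot":[0,0,0]},{"translation":[0,0,0],"delta_rot":[0,0,0]}]' | egrep 'time|pos|force'
```

```text
time_s: 22.77
ee_pos: [520.0, 36.6, 121.4]
force: [0.8, -0.4, -0.4]
time_s: 23.18
ee_pos: [534.3, 3.2, 96.8]
force: [1.0, 0.3, 0.7]
```

```bash
python3 -m creep '[{"translation":[0,0,-0.2],"delta_rot":[0,0,0]},{"translation":[0,0,-0.2],"delta_rot":[0,0,0]},{"translation":[0,0,-0.1],"delta_rot":[0,0,0]},{"translation":[0,0,-0.1],"delta_rot":[0,0,0]},{"translation":[0,0,0],"delta_rot":[0,0,0]}]' | egrep 'time|pos|force'
python3 -m creep '[{"translation":[0,0,-0.1],"delta_rot":[0,0,0]},{"translation":[0,0,-0.1],"delta_rot":[0,0,0]},{"translation":[0,0,0],"delta_rot":[0,0,0]},{"translation":[0,0,0],"delta_rot":[0,0,0]}]' | egrep 'time|pos|force'
```

```text
time_s: 23.6
ee_pos: [534.9, 4.4, 91.5]
force: [0.2, 0.4, 0.1]
time_s: 23.93
ee_pos: [535.2, 4.3, 89.7]
force: [-0.2, 1.6, 2.3]
```

```bash
python3 -m creep '[{"translation":[0,0,-0.1],"delta_rot":[0,0,0]},{"translation":[0,0,-0.1],"delta_rot":[0,0,0]},{"translation":[0,0,0],"delta_rot":[0,0,0]},{"translation":[0,0,0],"delta_rot":[0,0,0]}]' | egrep 'time|pos|force'
python3 -m creep '[{"translation":[-0.18,-0.043,0],"delta_rot":[0,0,0]},{"translation":[-0.18,-0.043,0],"delta_rot":[0,0,0]},{"translation":[-0.18,-0.043,0],"delta_rot":[0,0,0]},{"translation":[-0.18,-0.043,0],"delta_rot":[0,0,0]},{"translation":[-0.18,-0.043,0],"delta_rot":[0,0,0]}]' | egrep 'time|pos|force'
python3 -m creep '[{"translation":[-0.18,-0.043,0],"delta_rot":[0,0,0]},{"translation":[0,0,0],"delta_rot":[0,0,0]},{"translation":[0,0,0],"delta_rot":[0,0,0]}]' | egrep 'time|pos|force'
```

```text
time_s: 24.27
ee_pos: [535.2, 4.2, 87.8]
force: [-1.0, 2.2, 5.7]
time_s: 24.68
ee_pos: [526.8, 2.2, 87.9]
force: [2.2, 2.8, 5.4]
time_s: 24.93
ee_pos: [524.6, 1.7, 87.8]
force: [0.9, 1.1, 5.4]
```

```bash
python3 -m creep '[{"translation":[0,0,0.8],"delta_rot":[0,0,0]},{"translation":[0,0,1.8],"delta_rot":[0,0,0]},{"translation":[0.17,3.4,0],"delta_rot":[0,0,0]},{"translation":[0.17,3.4,0],"delta_rot":[0,0,0]},{"translation":[0,0,0],"delta_rot":[0,0,0]}]' | egrep 'time|pos|force'
python3 -c "
from h import *
p,d=optics.grab_frame('scene'); crop('scene',p,190,310,155,230,6,'pics/s14.png')
"
python3 -m creep '[{"translation":[0,0,-0.4],"delta_rot":[0,0,0]},{"translation":[0,0,-0.4],"delta_rot":[0,0,0]},{"translation":[0,0,-0.4],"delta_rot":[0,0,0]},{"translation":[0,0,-0.4],"delta_rot":[0,0,0]},{"translation":[0,0,0],"delta_rot":[0,0,0]}]' | egrep 'time|pos|force'
```

```text
time_s: 25.35
ee_pos: [527.1, 73.2, 113.4]
force: [0.1, 0.2, -1.6]
time_s: 25.82
ee_pos: [526.6, 68.6, 96.1]
force: [-0.1, 0.1, 0.1]
```

View pics/s14.png

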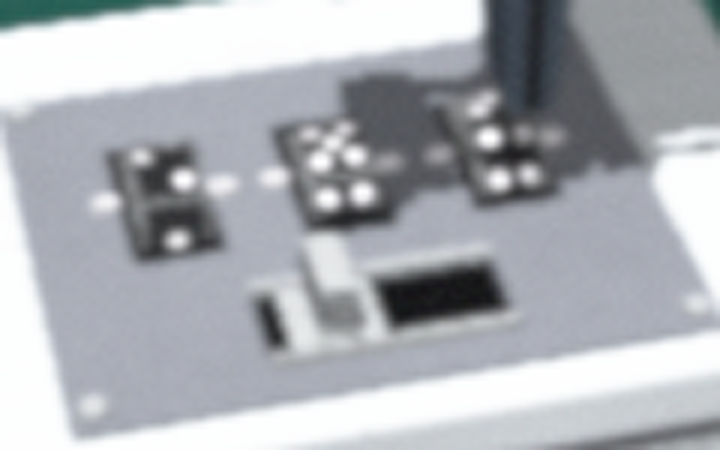

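```bash
for i in 1 2; do python3 -m creep '[{"translation":[0,0,-0.08],"delta_rot":[0,0,0]},{"translation":[0,0,-0.08],"delta_rot":[0,0,0]},{"translation":[0,0,0],"delta_rot":[0,0,0]},{"translation":[0,0,0],"delta_rot":[0,0,0]}]' | egrep 'time|pos|force';done
```

```text
time_s: 26.15
ee_pos: [527.7, 69.5, 95.9]
force: [0.2, -0.4, 0.3]
time_s: 26.48
ee_pos: [527.5, 69.6, 94.1]
force: [0.4, 0.1, -0.8]
```

```bash
for i in 1 2; do python3 -m creep '[{"translation":[0,0,-0.08],"delta_rot":[0,0,0]},{"translation":[0,0,-0.08],"delta_rot":[0,0,0]},{"translation":[0,0,0],"delta_rot":[0,0,0]},{"translation":[0,0,0],"delta_rot":[0,0,0]}]' | egrep 'time|pos|force';done
```

```text
time_s: 26.82
ee_pos: [527.7, 69.6, 92.8]
force: [-1.0, 0.5, 1.6]
time_s: 27.15
ee_pos: [527.8, 69.5, 91.3]
force: [-1.3, 1.0, 4.2]
```

```bash
python3 -m creep '[{"translation":[0,0,-0.1],"delta_rot":[0,0,0]},{"translation":[0,0,0],"delta_rot":[0,0,0]},{"translation":[0,0,0],"delta_rot":[0,0,0]}]' | egrep 'time|pos|force'
python3 -m creep '[{"translation":[-0.2,-0.047,0],"delta_rot":[0,0,0]},{"translation":[-0.2,-0.047,0],"delta_rot":[0,0,0]},{"translation":[-0.2,-0.047,0],"delta_rot":[0,0,0]},{"translation":[-0.2,-0.047,0],"delta_rot":[0,0,0]},{"translation":[-0.2,-0.047,0],"delta_rot":[0,0,0]}]' | egrep 'time|pos|force'
python3 -m creep '[{"translation":[-0.2,-0.047,0],"delta_rot":[0,0,0]},{"translation":[-0.2,-0.047,0],"delta_rot":[0,0,0]},{"translation":[-0.2,-0.047,0],"delta_rot":[0,0,0]},{"translation":[-0.2,-0.047,0],"delta_rot":[0,0,0]},{"translation":[-0.2,-0.047,0],"delta_rot":[0,0,0]}]' | egrep 'time|pos|force'
python3 -m creep '[{"translation":[-0.2,-0.047,0],"delta_rot":[0,0,0]},{"translation":[-0.2,-0.047,0],"delta_rot":[0,0,0]},{"translation":[0,0,0],"delta_rot":[0,0,0]},{"translation":[0,0,0],"delta_rot":[0,0,0]}]' | egrep 'time|pos|force'
```

```text
time_s: 27.4
ee_pos: [527.8, 69.6, 90.5]
force: [-1.4, -0.2, 5.8]
time_s: 27.82
ee_pos: [519.5, 67.6, 91.0]
force: [1.2, 0.5, 5.3]
time_s: 28.23
ee_pos: [509.6, 65.2, 90.9]
force: [1.1, 1.3, 6.0]
time_s: 28.57
ee_pos: [505.2, 64.2, 90.9]
force: [1.2, 0.5, 5.6]
```

```bash
python3 -m creep '[{"translation":[0,0,0.9],"delta_rot":[0,0,0]},{"translation":[1.2,0.29,0],"delta_rot":[0,0,0]},{"translation":[1.2,0.29,0],"delta_rot":[0,0,0]},{"translation":[0,0,0],"delta_rot":[0,0,0]},{"translation":[0,0,-0.4],"delta_rot":[0,0,0]}]' | egrep 'time|pos|force'
python3 -m creep '[{"translation":[0,0,-0.1],"delta_rot":[0,0,0]},{"translation":[0,0,-0.1],"delta_rot":[0,0,0]},{"translation":[0,0,-0.1],"delta_rot":[0,0,0]},{"translation":[0,0,0],"delta_rot":[0,0,0]},{"translation":[0,0,0],"delta_rot":[0,0,0]}]' | egrep 'time|pos|force'
```

```text
time_s: 28.98
ee_pos: [527.7, 69.7, 95.2]
force: [-0.2, 0.4, 0.1]
time_s: 29.4
ee_pos: [526.8, 69.6, 92.1]
force: [-1.6, -0.2, 3.4]
```

```bash
python3 -m creep '[{"translation":[0,0,-0.1],"delta_rot":[0,0,0]},{"translation":[0,0,-0.05],"delta_rot":[0,0,0]},{"translation":[0,0,0],"delta_rot":[0,0,0]},{"translation":[0,0,0],"delta_rot":[0,0,0]}]' | egrep 'time|pos|force'
python3 -m creep '[{"translation":[-0.2,-0.047,0],"delta_rot":[0,0,0]},{"translation":[-0.2,-0.047,0],"delta_rot":[0,0,0]},{"translation":[-0.2,-0.047,0],"delta_rot":[0,0,0]},{"translation":[-0.2,-0.047,0],"delta_rot":[0,0,0]},{"translation":[-0.2,-0.047,0],"delta_rot":[0,0,0]}]' | egrep 'time|pos|force'
python3 -m creep '[{"translation":[-0.2,-0.047,0],"delta_rot":[0,0,0]},{"translation":[-0.2,-0.047,0],"delta_rot":[0,0,0]},{"translation":[-0.2,-0.047,0],"delta_rot":[0,0,0]},{"translation":[-0.2,-0.047,0],"delta_rot":[0,0,0]},{"translation":[-0.2,-0.047,0],"delta_rot":[0,0,0]}]' | egrep 'time|pos|force'
python3 -m creep '[{"translation":[-0.2,-0.047,0],"delta_rot":[0,0,0]},{"translation":[-0.2,-0.047,0],"delta_rot":[0,0,0]},{"translation":[0,0,0],"delta_rot":[0,0,0]},{"translation":[0,0,0],"delta_rot":[0,0,0]}]' | egrep 'time|pos|force'
```

```text
time_s: 29.73
ee_pos: [527.7, 69.8, 90.9]
force: [-1.9, -0.9, 5.2]
time_s: 30.15
ee_pos: [518.6, 67.6, 91.1]
force: [1.5, 0.8, 6.2]
time_s: 30.57
ee_pos: [508.6, 65.2, 91.0]
force: [2.1, 1.5, 5.5]
time_s: 30.9
ee_pos: [504.2, 64.2, 90.9]
force: [0.1, 0.8, 4.8]
```

```bash
python3 -m creep '[{"translation":[0,0,0.9],"delta_rot":[0,0,0]},{"translation":[0,0,2.1],"delta_rot":[0,0,0]},{"translation":[-1.2,3.5,0],"delta_rot":[0,0,0]},{"translation":[-1.2,3.5,0],"delta_rot":[0,0,0]},{"translation":[-1.2,3.5,0],"delta_rot":[0,0,0]}]' | egrep 'time|pos|force'
python3 -m creep '[{"translation":[-1.2,3.5,0],"delta_rot":[0,0,0]},{"translation":[0,0,0],"delta_rot":[0,0,0]}]' | egrep 'time|pos|force'
python3 -c "
from h import *
p,d=optics.grab_frame('scene'); crop('scene',p,190,310,155,230,6,'pics/s15.png')
p,d=optics.grab_frame('top'); crop('top',p,216,326,150,245,7,'pics/t15.png')
"
```

```text
time_s: 31.32
ee_pos: [466.4, 169.3, 120.5]
force: [0.1, 0.2, -0.1]
time_s: 31.48
ee_pos: [452.8, 208.3, 120.2]
force: [0.5, 0.3, -0.0]
```

View pics/s15.png

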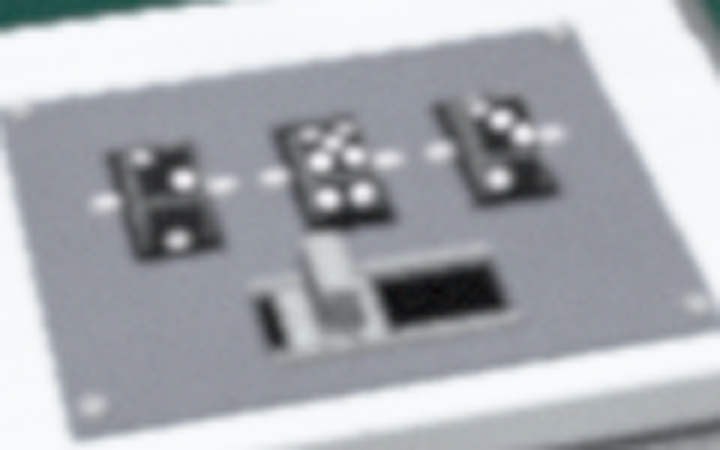

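View pics/t15.png

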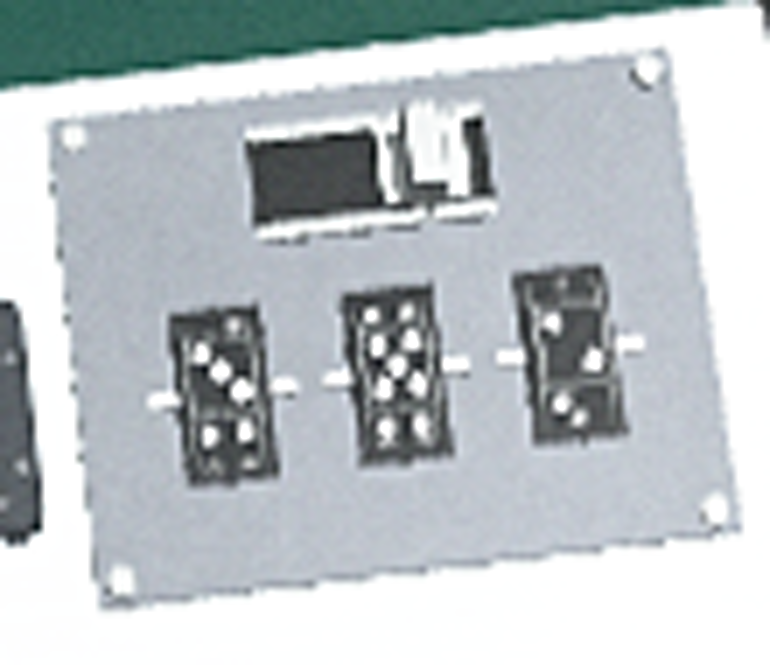

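```bash
python3 - <<'E'
from obs import *
show([("M","top",0,5,T([(376,346),(411,341),(384,387),(417,384),(397,365)])),
("M","top",0,5,T([(397,365)])),
("R","top",-1,2,T([(551,322),(592,360)])),
("L","top",1,3,T([(201,352),(221,372),(243,391)])),
("L","top",1,4,T([(208,434),(246,430),(215,463),(252,462)])),
("L","scene",1,3,S([(478,105),(501,120),(522,134)])),
("M","scene",0,5,S([(310,135),(345,131),(332,145),(320,161),(354,156)])),
("M","scene",0,4,S([(327,198),(362,193)]))])
E
```

```text
M top 5 [np.float64(4.202), np.float64(4.177), np.float64(4.153)]
M top 5 [np.float64(4.197), np.float64(4.172), np.float64(4.148)]
R top 2 [np.float64(1.086), np.float64(1.061), np.float64(1.036)]
L top 3 [np.float64(2.292), np.float64(2.265), np.float64(2.238)]
L top 4 [np.float64(2.367), np.float64(2.34), np.float64(2.313)]
L scene 3 [np.float64(2.134), np.float64(2.275), np.float64(2.401)]
M scene 5 [np.float64(4.23), np.float64(4.371), np.float64(4.497)]
M scene 4 [np.float64(3.911), np.float64(4.011), np.float64(4.111)]
```

```bash
python3 -m creep '[{"translation":[1.55,-3.42,0],"delta_rot":[0,0,0]},{"translation":[1.55,-3.42,0],"delta_rot":[0,0,0]},{"translation":[1.55,-3.42,0],"delta_rot":[0,0,0]},{"translation":[1.55,-3.42,0],"delta_rot":[0,0,0]},{"translation":[0,0,-1.2],"delta_rot":[0,0,0]}]' | egrep 'time|pos|force'
python3 -m creep '[{"translation":[0,0,-0.6],"delta_rot":[0,0,0]},{"translation":[0,0,-0.5],"delta_rot":[0,0,0]},{"translation":[0,0,0],"delta_rot":[0,0,0]},{"translation":[0,0,0],"delta_rot":[0,0,0]}]' | egrep 'time|pos|force'
```

```text
time_s: 32.0
ee_pos: [521.7, 60.4, 110.1]
force: [0.6, -0.4, 0.2]
time_s: 32.33
ee_pos: [516.9, 67.6, 97.2]
force: [-0.4, -0.4, 0.1]
```

```bash
python3 -m creep '[{"translation":[0,0,-0.12],"delta_rot":[0,0,0]},{"translation":[0,0,-0.12],"delta_rot":[0,0,0]},{"translation":[0,0,-0.12],"delta_rot":[0,0,0]},{"translation":[0,0,0],"delta_rot":[0,0,0]},{"translation":[0,0,0],"delta_rot":[0,0,0]}]' | egrep 'time|pos|force'
```

```text
time_s: 32.75
ee_pos: [517.5, 67.5, 94.0]
force: [-0.1, -0.1, -0.2]
```

```bash
python3 -m creep '[{"translation":[0,0,-0.1],"delta_rot":[0,0,0]},{"translation":[0,0,-0.1],"delta_rot":[0,0,0]},{"translation":[0,0,-0.1],"delta_rot":[0,0,0]},{"translation":[0,0,0],"delta_rot":[0,0,0]},{"translation":[0,0,0],"delta_rot":[0,0,0]}]' | egrep 'time|pos|force'
```

```text
time_s: 33.17
ee_pos: [517.8, 67.4, 91.3]
force: [-0.6, 0.4, 5.2]
```

```bash
python3 -m creep '[{"translation":[-0.18,-0.042,-0.03],"delta_rot":[0,0,0]},{"translation":[-0.18,-0.042,0],"delta_rot":[0,0,0]},{"translation":[-0.18,-0.042,0],"delta_rot":[0,0,0]},{"translation":[0,0,0],"delta_rot":[0,0,0]},{"translation":[0,0,0],"delta_rot":[0,0,0]}]' | egrep 'time|pos|force'
python3 -m creep '[{"translation":[0,0,0.9],"delta_rot":[0,0,0]},{"translation":[0,0,2.1],"delta_rot":[0,0,0]},{"translation":[-1.2,3.5,0],"delta_rot":[0,0,0]},{"translation":[-1.2,3.5,0],"delta_rot":[0,0,0]},{"translation":[-1.2,3.5,0],"delta_rot":[0,0,0]}]' | egrep 'time|pos|force'
python3 -m creep '[{"translation":[-1.2,3.5,0],"delta_rot":[0,0,0]},{"translation":[0,0,0],"delta_rot":[0,0,0]}]' | egrep 'time|pos|force'
python3 -c "
from h import *
p,d=optics.grab_frame('scene'); crop('scene',p,190,310,155,230,6,'pics/s16.png')
p,d=optics.grab_frame('top'); crop('top',p,216,326,150,245,7,'pics/t16.png')
"
```

```text
time_s: 33.58
ee_pos: [513.0, 66.2, 91.1]
force: [1.0, 1.3, 5.6]
time_s: 34.0
ee_pos: [475.3, 171.1, 120.7]
force: [0.8, -0.7, -0.9]
time_s: 34.17
ee_pos: [461.6, 210.3, 120.4]
force: [0.9, -0.6, 0.3]
```

View pics/s16.png

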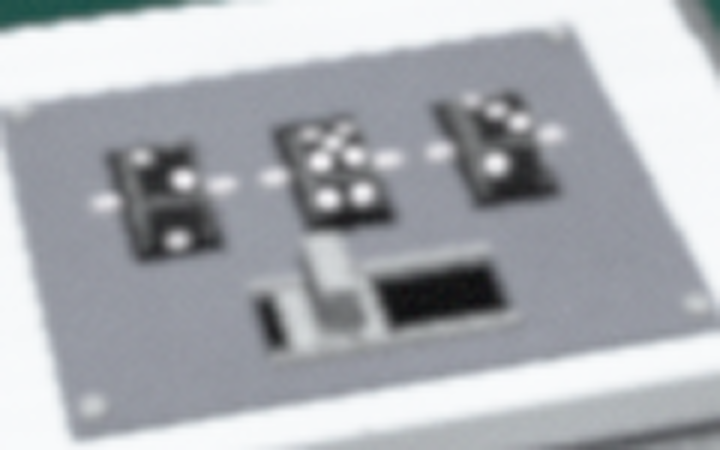

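View pics/t16.png

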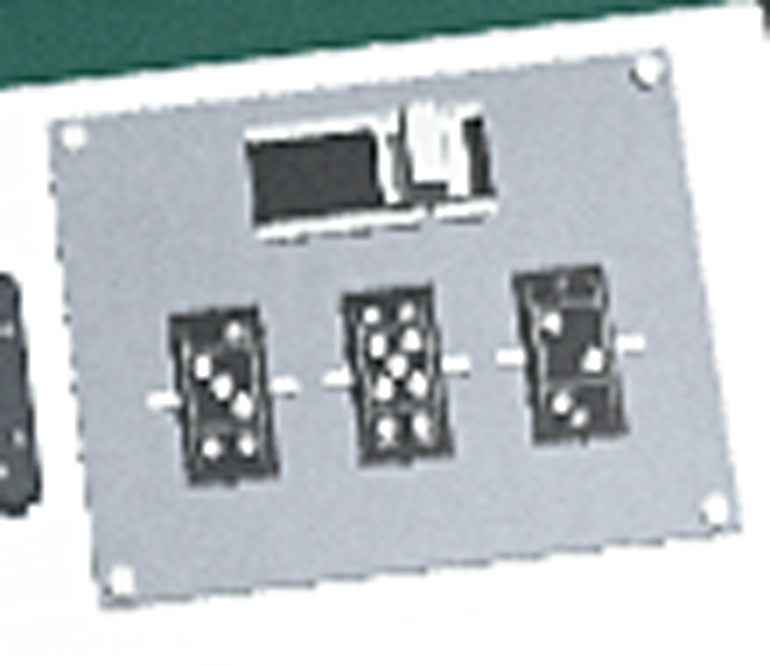

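```bash
python3 - <<'E'
from obs import *
show([("L","top",1,3,T([(203,366),(223,386),(242,406)])),("L","scene",1,3,S([(472,100),(495,110),(519,122)]))])
for n in("top",):
  for s,p in((1,(223,386)),(0,(397,365)),(-1,(572,341))): print(s,p)
for s in(1,0,-1):
  q=(w2px("top",C["top"]+65*s*ey+30*ez)-[216,150]+.5)*7-.5; print(s,q.round())
E
```

```text
L top 3 [np.float64(2.109), np.float64(2.084), np.float64(2.059)]
L scene 3 [np.float64(1.924), np.float64(2.103), np.float64(2.249)]
1 (223, 386)
0 (397, 365)
-1 (572, 341)
1 [224. 385.]
0 [399. 364.]
-1 [574. 342.]
```

```bash
python3 -m creep '[{"translation":[2.0,-2.97,0.5],"delta_rot":[0,0,0]},{"translation":[2.0,-2.97,0.5],"delta_rot":[0,0,0]},{"translation":[2.0,-2.97,0],"delta_rot":[0,0,0]},{"translation":[2.0,-2.97,0],"delta_rot":[0,0,0]},{"translation":[2.0,-2.97,0],"delta_rot":[0,0,0]}]' | egrep 'time|pos|force'
python3 -m creep '[{"translation":[2.0,-2.97,0],"delta_rot":[0,0,0]},{"translation":[2.0,-2.97,0],"delta_rot":[0,0,0]},{"translation":[2.0,-2.97,0],"delta_rot":[0,0,0]},{"translation":[0,0,0],"delta_rot":[0,0,0]},{"translation":[0,0,0],"delta_rot":[0,0,0]}]' | egrep 'time|pos|force'
python3 -c "
from h import *
p,d=optics.grab_frame('scene'); crop('scene',p,190,310,130,230,6,'pics/s17.png')
"
```

```text
time_s: 34.68
ee_pos: [564.6, 53.9, 130.6]
force: [0.4, 0.8, -0.1]
time_s: 35.1
ee_pos: [624.1, -35.2, 129.8]
force: [-0.9, -0.8, -0.6]
```

View pics/s17.png

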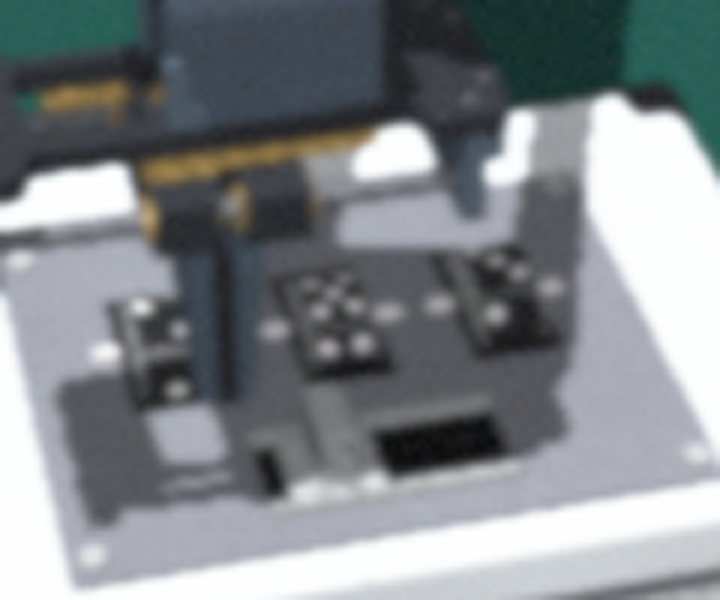

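```bash
python3 -m creep '[{"translation":[0,0,-1],"delta_rot":[0,0,0]},{"translation":[0,0,-1],"delta_rot":[0,0,0]},{"translation":[0,0,-1],"delta_rot":[0,0,0]},{"translation":[0,0,-0.8],"delta_rot":[0,0,0]},{"translation":[0,0,0],"delta_rot":[0,0,0]}]' | egrep 'time|pos|force'
python3 -c "
from h import *
p,d=optics.grab_frame('scene'); crop('scene',p,190,310,130,230,6,'pics/s18.png')
"
```

```text
time_s: 35.57
ee_pos: [622.1, -30.8, 89.9]
force: [-0.6, -0.2, -0.0]
```

View pics/s18.png

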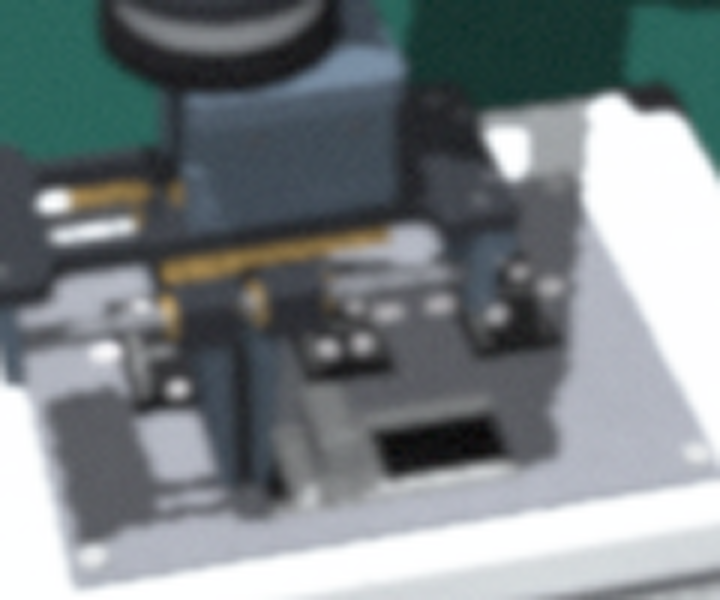

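```bash
python3 -m creep '[{"translation":[-0.116,0.486,0],"delta_rot":[0,0,0]},{"translation":[-0.116,0.486,0],"delta_rot":[0,0,0]},{"translation":[-0.116,0.486,0],"delta_rot":[0,0,0]},{"translation":[0,0,0],"delta_rot":[0,0,0]}]' | egrep 'time|pos|force'
python3 -m creep '[{"translation":[-0.116,0.486,0],"delta_rot":[0,0,0]},{"translation":[-0.116,0.486,0],"delta_rot":[0,0,0]},{"translation":[-0.116,0.486,0],"delta_rot":[0,0,0]},{"translation":[0,0,0],"delta_rot":[0,0,0]}]' | egrep 'time|pos|force'
```

```text
time_s: 35.95
ee_pos: [620.7, -15.8, 93.1]
force: [1.0, 0.1, 0.2]
time_s: 36.28
ee_pos: [617.4, -1.8, 93.0]
force: [0.3, -1.3, 0.6]
```

```bash
python3 -m creep '[{"translation":[-0.116,0.486,-0.1],"delta_rot":[0,0,0]},{"translation":[-0.116,0.486,-0.1],"delta_rot":[0,0,0]},{"translation":[0,0,0],"delta_rot":[0,0,0]},{"translation":[0,0,0],"delta_rot":[0,0,0]}]' | egrep 'time|pos|force'
python3 -c "
from h import *
p,d=optics.grab_frame('scene'); crop('scene',p,190,310,130,230,6,'pics/s19.png')
"
```

```text
time_s: 36.62
ee_pos: [614.6, 8.1, 90.4]
force: [0.5, -0.7, 0.3]
```

View pics/s19.png

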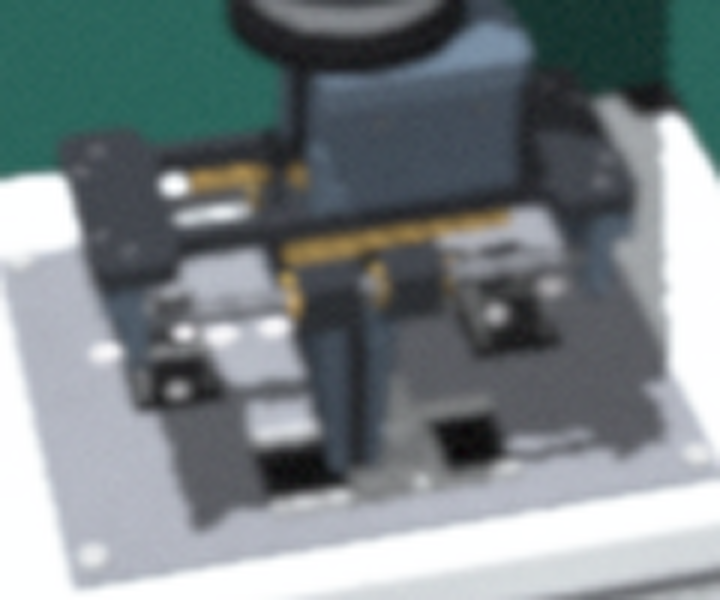

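```bash
python3 -m creep '[{"translation":[-0.116,0.486,0],"delta_rot":[0,0,0]},{"translation":[-0.116,0.486,0],"delta_rot":[0,0,0]},{"translation":[-0.116,0.486,0],"delta_rot":[0,0,0]},{"translation":[0,0,0],"delta_rot":[0,0,0]},{"translation":[0,0,0],"delta_rot":[0,0,0]}]' | egrep 'time|pos|force'
for i in 1 2; do python3 -m creep '[{"translation":[-0.06,0.25,0],"delta_rot":[0,0,0]},{"translation":[0,0,0],"delta_rot":[0,0,0]},{"translation":[0,0,0],"delta_rot":[0,0,0]}]' | egrep 'time|pos|force';done
```

```text
time_s: 37.08
ee_pos: [610.9, 22.8, 90.4]
force: [0.1, 0.1, 0.0]
time_s: 37.33
ee_pos: [610.5, 24.5, 90.4]
force: [-0.4, -1.1, -0.7]
time_s: 37.58
ee_pos: [610.3, 25.7, 90.5]
force: [0.4, -5.4, -1.2]
```

```bash
python3 -m creep '[{"translation":[-0.06,0.25,0],"delta_rot":[0,0,0]},{"translation":[0,0,0],"delta_rot":[0,0,0]},{"translation":[0,0,0],"delta_rot":[0,0,0]}]' | egrep 'time|pos|force'
```

```text
time_s: 37.83
ee_pos: [610.3, 25.8, 90.5]
force: [1.8, -11.1, -2.4]
```

Hard against the stop. Back off, rise, and swing clear of the cameras.

```bash
python3 -m creep '[{"translation":[0.24,-1.0,0],"delta_rot":[0,0,0]},{"translation":[0.24,-1.0,0],"delta_rot":[0,0,0]},{"translation":[0,0,2],"delta_rot":[0,0,0]},{"translation":[0,0,2],"delta_rot":[0,0,0]},{"translation":[0,0,2],"delta_rot":[0,0,0]}]' | egrep 'time|pos|force'
python3 -m creep '[{"translation":[-0.5,-3.5,0],"delta_rot":[0,0,0]},{"translation":[-0.5,-3.5,0],"delta_rot":[0,0,0]},{"translation":[-0.5,-3.5,0],"delta_rot":[0,0,0]},{"translation":[-0.5,-3.5,0],"delta_rot":[0,0,0]},{"translation":[-0.5,-3.5,0],"delta_rot":[0,0,0]}]' | egrep 'time|pos|force'
python3 -m creep '[{"translation":[-0.5,-3.5,0],"delta_rot":[0,0,0]},{"translation":[-0.5,-3.5,0],"delta_rot":[0,0,0]},{"translation":[0,0,0],"delta_rot":[0,0,0]},{"translation":[0,0,0],"delta_rot":[0,0,0]},{"translation":[0,0,0],"delta_rot":[0,0,0]}]' | egrep 'time|pos|force'
python3 -c "
from h import *
p,d=optics.grab_frame('scene'); cv2.imwrite('pics/sf.png',p[...,::-1]); crop('scene',p,190,310,130,230,6,'pics/s20.png')
p,d=optics.grab_frame('top'); crop('top',p,216,326,150,245,7,'pics/t20.png')
"
```

```text
time_s: 38.25
ee_pos: [614.3, 9.3, 151.0]
force: [0.8, 0.1, 0.5]
time_s: 38.67
ee_pos: [589.2, -166.9, 150.9]
force: [0.4, 0.3, -0.2]
time_s: 39.08
ee_pos: [579.4, -235.3, 150.5]
force: [0.8, 0.2, -0.1]
```

View pics/s20.png

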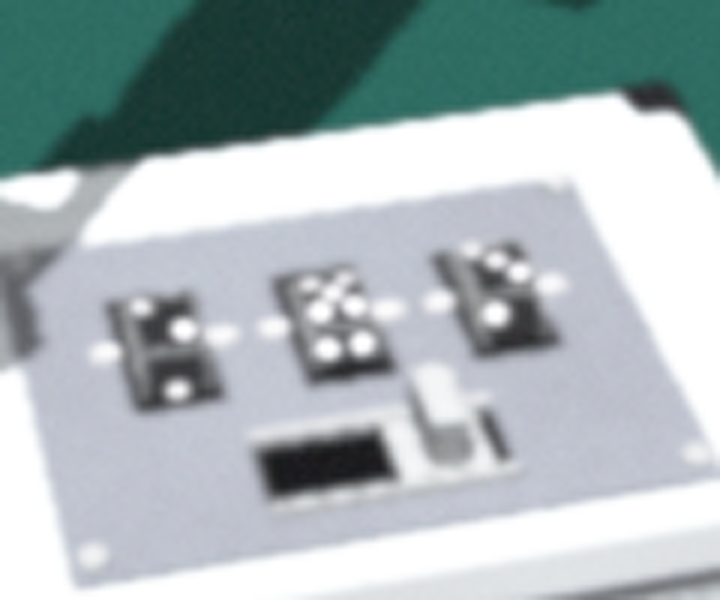

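View pics/t20.png

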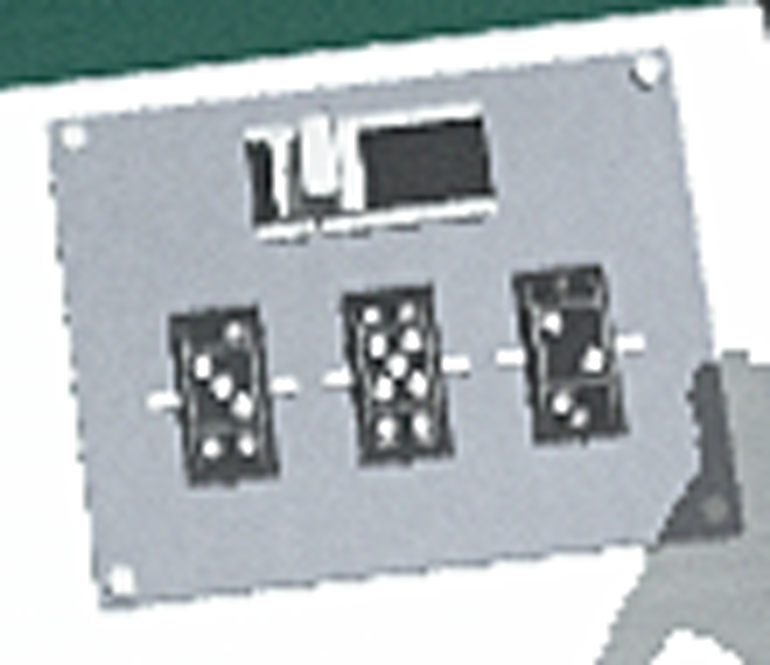

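View pics/sf.png

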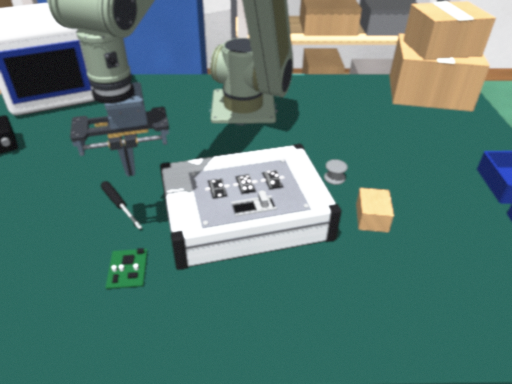

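```bash
python3 -c "
from workcell import env; print(env.job_done())"
```

```text
the job is handed in; nothing more can be done
None
```

The code 3-5-2 is set and the latch is open against its stop. I handed the job in at about 39 s of the 72 s allowed. The hand-in reports no verdict, so the checks below are my own.

**Wheels:** I rolled right, then middle, then left, one at a time. The readings were:

| Wheel | Number on top | Top-camera angle (rad) | Target (rad) |
|---|---|---|---|
| Left | 3 | about 2.09 | 2.094 |
| Middle | 5 | about 4.19 | 4.189 |
| Right | 2 | about 1.07 | 1.047 |

**Contact force:** The highest reading, taken at the end of each move, was about 8 N on a wheel.

**Latch:** I pushed it left until the force rose to about 11 N with no further movement. In the top view the fin had moved about 41 mm against a 40 mm stop.

**Last pictures:** The pips were the same as before the latch push. The carton, spool, board and screwdriver look undisturbed by eye, and the gripper was clear of everything.

**What disagreed:**
- **Fingertip height:** in the depth images the shut fingertips sat about 24 mm behind the reported tool point, not 14 mm ahead of it. I found the rim heights by touch instead.
- **Scene camera:** its angle readings for the wheels scatter by about 0.1 to 0.2 rad, depending on the assumed axle height, so I relied on the top camera.
- **Middle wheel:** I misread a scene picture, rolled this wheel about 0.4 rad past 5, and rolled it back.

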